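# Change over a marking machine: unload, gang-clamp new ingots, start

## Task

Change over the marking machine: squeeze the orange thumb release on its sliding jaw to run the jaw back, move the finished ingot (dotted, still between the jaws) to the cork mat, and lay every ingot waiting on the bench flat on the machine's bed, side by side from the fixed jaw on, each crosswise and centred on the red line. Holding the release in, bring the sliding jaw up until the whole row is snug with no gaps, then let the release spring out so that the jaw locks. Then, with the row clamped, press the white, the blue and the green key of the control panel fully down, one after another in that order; do not press the red stop key, and leave the other tools, the flask and the jar where they are.

Things in the scene. Friction and masses are not known exactly. Their poses are not given: they have to be found in the camera images.
- marker: marking machine, fixed to the bench; origin at bench level. x points from its front (robot side) to its back, y along the rail to the parked head, z up. Grey bed x -135..155, y -170..180 mm, top 22 mm above the bench. Red line along y at x = 0. Blue beam behind x = 105 mm, 88 mm high. Head parked over x -28..155, y 120..176 mm, 54 to 173 mm above the bench.
- fixed_face (a point): middle of the foot of the fixed jaw's gripping face, on the bed (22 mm above the bench) and on the red line, 30 mm to +y of the machine's origin; axes as the machine's. The fixed jaw is 50 mm (x) by 16 mm (y), 18 mm high, on the +y side of this point. The row of ingots starts here and grows to -y.
- jaw (a joint): sliding jaw: value = gap between the jaw faces in m, 0 shut to 0.145 open; opens to the machine's -y on a rail at x = -105 mm (22 mm wide, 12 mm above the bed). Its face is 50 mm (x) wide, 18 mm high, centred on the red line. With the release in it slides with about 1 N; with it out it is locked (over 40 N) in notches 6.5 mm apart: gap 1 + 6.5 k mm, so a snug row of ingots has 1 mm of play.
- jaw_grip (a point): where to pinch the sliding jaw: middle of its black grip block with the release in; axes as the machine's. 101 mm to -x of the red line, 48 mm above the bed, 24 mm to -y of the jaw's face. Block 26 by 26 mm, top 15 mm above this point; slide under it 44 by 44 mm, top 26 mm below. Pinch across x, one finger on the release (-x side), one on the block's back (+x): 34 mm, 28 mm when pressed.
- release (a joint): orange thumb release on the -x face of the jaw's grip block, a cap 22 mm wide (y) and 24 mm high, centred 2 mm below jaw_grip, 8 mm proud: 0 = out (locked), 0.006 m = fully in. Moves to the machine's +x against a spring (5 N rising to 7.5 N). The jaw is free from 0.0045 m on; let go, it springs out and draws the jaw up to 3 mm into the nearest notch. If it stays half in, it rides on a tooth.
- ingot1: brass ingot: a plain solid bar 58 mm long (its x axis), 26 mm wide (y) and 14 mm high (z), waiting on the bench, 0.12 to 0.24 kg; origin at its centre. To be marked, unless it is absent this time (2 to 4 of the four are there).
- ingot2: copper ingot: a plain solid bar 58 mm long (its x axis), 26 mm wide (y) and 14 mm high (z), waiting on the bench, 0.12 to 0.24 kg; origin at its centre. To be marked, unless it is absent this time (2 to 4 of the four are there).
- ingot3: silvery ingot: a plain solid bar 58 mm long (its x axis), 26 mm wide (y) and 14 mm high (z), waiting on the bench, 0.12 to 0.24 kg; origin at its centre. To be marked, unless it is absent this time (2 to 4 of the four are there).
- ingot4: second brass ingot: a plain solid bar 58 mm long (its x axis), 26 mm wide (y) and 14 mm high (z), waiting on the bench, 0.12 to 0.24 kg; origin at its centre. To be marked, unless it is absent this time (2 to 4 of the four are there).
- key_white (a joint): white key of the control panel, a fixed grey box 160 by 116 mm, 34 mm high, right of the machine (first: wakes the machine): 0 = up, 0.006 m = fully down against a spring (2 N rising to 5 N); it springs back. A press counts from 0.004 m on.
- key_blue (a joint): blue key of the control panel, a fixed grey box 160 by 116 mm, 34 mm high, right of the machine (second: selects the row program): 0 = up, 0.006 m = fully down against a spring (2 N rising to 5 N); it springs back. A press counts from 0.004 m on.
- key_green (a joint): green key of the control panel, a fixed grey box 160 by 116 mm, 34 mm high, right of the machine (third: starts marking): 0 = up, 0.006 m = fully down against a spring (2 N rising to 5 N); it springs back. A press counts from 0.004 m on.
- key_red (a joint): red key of the control panel, a fixed grey box 160 by 116 mm, 34 mm high, right of the machine (stop key: never press it; 54 mm to -y, the right, of the green key): 0 = up, 0.006 m = fully down against a spring (2 N rising to 5 N); it springs back. A press counts from 0.004 m on.
- key_white_top (a point): centre of the top of the white key's cap, a disc 24 mm across; the cap's top stands 22 mm above the panel's top and 10 mm above its round black collar. Pressed straight down.
- key_blue_top (a point): centre of the top of the blue key's cap, a disc 24 mm across; the cap's top stands 22 mm above the panel's top and 10 mm above its round black collar. Pressed straight down.
- key_green_top (a point): centre of the top of the green key's cap, a disc 24 mm across; the cap's top stands 22 mm above the panel's top and 10 mm above its round black collar. Pressed straight down.
- key_red_top (a point): centre of the top of the red key's cap, a disc 24 mm across; the cap's top stands 22 mm above the panel's top and 10 mm above its round black collar. Pressed straight down.
- finished: the finished ingot: steel, same bar (58 by 26 by 14 mm, x, y, z; origin at its centre, 0.12 to 0.24 kg) with a row of dark dots on its broad faces; starts crosswise on the bed against the fixed jaw. To be laid on the cork mat, any way round.
- mat: cork mat on a board, fixed to the bench to the left of the machine: 90 mm (x) by 150 mm (y), 8 mm thick; origin at the centre of its underside.
- pliers_red: red-handled pliers lying on the bench, 150 mm long, 18 mm high; leave alone. Origin under the pivot.
- hammer: hammer lying on the bench, 270 mm long, 30 mm high; leave alone. Origin at mid-length, on the bench.
- tape: yellow tape measure standing on the bench, 76 by 36 mm, 72 mm high; leave alone. Origin at the centre of its underside.
- flask: red drinking flask, 72 mm across, 249 mm high; leave alone. Origin at the centre of its underside.
- jar: small white jar, 60 mm across, 60 mm high; leave alone. Origin at the centre of its underside.
Mind the look-alikes: they are no part of the job. Leave any pink or turquoise look-alike of the ingot4 alone.

How it is judged:
By the outcome, as a careful person would: the job done as asked, in the order asked, and still so for the second after the job is handed in, with the robot touching nothing.
Of ingot1, ingot2, ingot3, ingot4 only 2 to 4 are there at a start; the rules pass over those that are not, and their reading is None.
At some moment in a run one of ingot1, ingot2, ingot3, ingot4 may be knocked a few centimetres aside while the robot is not near it.
Once in a run the grip may slacken for a moment while it holds something.
It also fails if it takes over 210 s, if anything falls off the work surface, if the arm or the gripper's body presses on something with over 40 N, if the wrist force passes 120 N, or if a joint passes its speed limit or range.

## Robot

A 6-joint arm with a two-finger parallel gripper is mounted at the origin on the work surface. World frame = base frame: x ahead of the robot, y to its left, z up, the work surface at z = 0. Lengths are in m, angles in rad, forces in N, time in s.
With the tool pointing down it reaches from about 0.425 to 0.925 m from the base axis. Payload 12.5 kg.
Tool frame: the origin (TCP) lies at the very end of the fingers, on their centre line; the grasp point (between the pads) lies 19 mm behind it; z points along the fingers, y is the direction in which the jaws open and shut (so a half turn about z gives the same grasp; the last joint's range is limited). The gripper opens to 85 mm and grips with 20 to 120 N. Pads are 22 mm wide; open, the fingers measure 114 mm over their backs; the gripper's body (76 mm by 85 mm) begins 54 mm behind the grasp point. The pads swing forward as they close: fully open they stand 13 mm farther back than shut.
Start: joints at [-1.408, 0.491, 1.559, -0, 1.092, -0.106], TCP at [0.166, -0.603, 0.231] pointing down, gripper open.
Joint ranges: [-3.1, 3.1], [-0.84, 2.19], [0.05, 2.79], [-1.13, 4.28], [0.06, 2.93], [-2.69, 2.69]. Speed limits (rad/s): [2.22, 2.22, 2.79, 3.14, 3.14, 3.14].

## Interface

Orientations are given as a unit quaternion [x, y, z, w].
In Python, from plant import manip gives the robot as it stands. The module is installed in compiled form; this text tells all that it offers.
- The arm moves only by the tool play_rows, never from a script. Its argument "rows" is one flat list of numbers, 7 for each row, row after row: the shift along the tool's x, y, z in units of 25 mm (1.0 is 25 mm), then the turn, a rotation vector about the tool's x, y, z in units of 8 degrees (1.0 is 8 degrees), then the gripper's target within -1 to 1 (fully open at 1, half-way at 0, shut at -1). A call has exactly 5 rows; each row is the pose to reach, as a shift and turn from the pose commanded when the call began, along the tool's axes at that moment; what a row does not reach only later rows make up. A row lasts 1/10 s, in which the tool goes at most 50 mm and 8.59 degrees, less where a joint would pass 70% of its speed; a pose out of reach is approached as far as the arm can. A call with a gripper value outside its range is refused whole. The fingers move at their own pace and stop on an object; "newtons" is the grip in N (left out, the last holds). Time passes only in rows, so rows that repeat a pose let the fingers close, or fill a call up. It gives the time, the measured TCP pose, the force and the opening at its end, in the units of the state.
- manip.sense(): the state, without advancing time (a new reading comes with each control period).
- manip.snapshot(name): name is "side" or "top" or "wrist"; returns a dict with "img" (400x640x3 uint8, blue, green, red), "mtx" (3x3 intrinsics, pixels), "dist" ([k1, k2, p1, p2, k3] as OpenCV has them; the pictures are not rectified), "cam_to_world" (4x4, takes a point from camera to world coordinates); the wrist camera has in their place "T_tool_cam" (4x4, takes a point from camera to tool coordinates, whose origin is the TCP and whose axes are the flange's). Camera axes: x right, y down, z forward; pixel columns grow to the right and rows downward; lengths in m; the calibration is good to about 2 mm. A picture is of the moment at which its call begins: read the wrist's pose just before it. There is no depth.
- manip.finish_job(): hands the job in, once; it reports no verdict.
Trained networks look in the newest picture that a camera, given by its name, has taken for a name from the list of things; names that differ only in an ending like _2 or _b are one class to them, and where a whole thing is asked for, a point or a joint stands for the part that bears it (a point fixed in the world has none). Each returns a list of dicts, best first, with "p" (0 to 1); they miss things now and then, are a little off and sometimes report something else, mostly with a low value. They report only what shows in the picture. A call takes as long as a camera call. They do not tell look-alikes from the thing itself.
- manip.find_in(camera, query): "bbox" ([left, top, width, height] in pixels, round what is visible of it).
- manip.mark_of(camera, query): "xy" ([column, row] in pixels: a listed point, or the origin of a listed thing).
The state is a dict: "t": time; "qpos": joint angles; "qd": joint speeds; "joint_efforts": joint torques, N m; "eef_pos": TCP position; "orientation": TCP orientation; "force": force on the tool from outside, world axes, zero at the start; "moment": the same for the moment, N m; "opening": finger opening in m.
Only numpy, scipy, OpenCV 4.12 (cv2) and the standard library are available. Lean on these libraries where they do the work, as an engineer would, in place of code of your own. Each camera call takes 0.05 s, during which the arm holds its last target. There are 200 camera calls.

## Working session

There is one attempt and no reset: what is moved stays moved. The work goes in short steps, Python scripts to look and compute and a tool call to move; the robot and the scene stay as the last step left them, time stands still between calls to the robot, and variables do not carry over. Pictures are saved under pics/ and viewed, about 12 in all and at most 16, crops included, and the job is handed in when it is done.

Besides the shell and the picture viewer there is one more tool, called after "Call:" by a JSON object that holds its "api" and its "payload", one argument or row to a line. play_rows: Moves the arm, as the interface text tells. Its arguments: {"type":"object","properties":{"rows":{"type":"array","items":{"type":"number"}},"newtons":{"type":"number"}},"required":["rows"]}

```bash
mkdir -p pics; ls; cat > h.py <<'E'
import numpy as np, cv2
from scipy.spatial.transform import Rotation as R
from plant import manip
def snap(c,name=None):
    s=manip.sense(); d=manip.snapshot(c)
    if c=='wrist':
        T=np.eye(4);T[:3,:3]=R.from_quat(s['orientation']).as_matrix();T[:3,3]=s['eef_pos']
        d['cam_to_world']=T@d['T_tool_cam']
    if name: cv2.imwrite(f'pics/{name}.png',d['img'])
    return d
def ray(d,xy):
    u=cv2.undistortPoints(np.array([[xy]],float),np.array(d['mtx']),np.array(d['dist']))[0,0]
    M=np.array(d['cam_to_world']);return M[:3,3],M[:3,:3]@np.array([u[0],u[1],1])
def at_z(d,xy,z):
    o,v=ray(d,xy);return o+v*(z-o[2])/v[2]
def tri(*dp):
    A=np.zeros((3,3));b=np.zeros(3)
    for d,xy in dp:
        o,v=ray(d,xy);v=v/np.linalg.norm(v);P=np.eye(3)-np.outer(v,v);A+=P;b+=P@o
    return np.linalg.solve(A,b)
def proj(d,p):
    M=np.linalg.inv(d['cam_to_world']);r=cv2.Rodrigues(M[:3,:3])[0]
    return cv2.projectPoints(np.array(p,float).reshape(-1,3),r,M[:3,3],np.array(d['mtx']),np.array(d['dist']))[0].reshape(-1,2)
def togo(x,y,z=None):
    """shift in tool units to world target"""
    s=manip.sense();p=np.array(s['eef_pos']);t=np.array([x,y,p[2] if z is None else z])
    return R.from_quat(s['orientation']).inv().apply(t-p)/.025
E
python3 - <<'E'
from h import *
D={c:snap(c,c+'0') for c in('side','top')}
s=manip.sense();print(s['eef_pos'],s['orientation'],s['opening'],s['t'])
for q in 'marker fixed_face jaw_grip ingot1 ingot2 ingot3 ingot4 finished key_white_top key_blue_top key_green_top key_red_top mat tape flask jar hammer pliers_red'.split():
    r={c:manip.mark_of(c,q)[:4] for c in D}
    print(q,{c:[(np.round(a['xy']).tolist(),round(a['p'],2)) for a in r[c]] for c in r})
    if r['side'] and r['top']:
        p=tri((D['side'],r['side'][0]['xy']),(D['top'],r['top'][0]['xy']));print('   tri',p.round(3), 'topz0',[at_z(D['top'],a['xy'],.007).round(3)[:2].tolist() for a in r['top']])
for c in D: print(np.array(D[c]['cam_to_world']).round(2).tolist())
print(manip.sense()['t'])
E
```

```text
pics
[ 0.16598975 -0.60234824  0.23077192] [ 9.90979561e-01  1.34012129e-01 -6.51129778e-06 -5.08482630e-04] 0.08559129971571414 0.1
marker {'side': [([354.0, 202.0], 0.88)], 'top': [([355.0, 156.0], 0.87)]}
   tri [ 0.636 -0.041  0.002] topz0 [[0.627, -0.036]]
fixed_face {'side': [([346.0, 192.0], 0.59), ([270.0, 214.0], 0.47)], 'top': [([341.0, 150.0], 0.78), ([445.0, 148.0], 0.61), ([361.0, 180.0], 0.39)]}
   tri [0.64  0.003 0.02 ] topz0 [[0.638, 0.008], [0.694, -0.3], [0.554, -0.065]]
jaw_grip {'side': [([340.0, 200.0], 0.65)], 'top': [([364.0, 179.0], 0.72)]}
   tri [ 0.538 -0.064  0.076] topz0 [[0.56, -0.072]]
ingot1 {'side': [([201.0, 187.0], 0.55), ([227.0, 167.0], 0.54)], 'top': [([247.0, 198.0], 0.76), ([192.0, 288.0], 0.73), ([167.0, 182.0], 0.72), ([201.0, 191.0], 0.69)]}
   tri [0.336 0.286 0.098] topz0 [[0.448, 0.257], [0.175, 0.357], [0.458, 0.497], [0.447, 0.394]]
ingot2 {'side': [([201.0, 187.0], 0.55), ([227.0, 167.0], 0.54)], 'top': [([247.0, 198.0], 0.76), ([192.0, 288.0], 0.73), ([167.0, 182.0], 0.72), ([201.0, 191.0], 0.69)]}
   tri [0.336 0.286 0.098] topz0 [[
[... 1295 characters left out ...]
ri [ 0.662 -0.423 -0.   ] topz0 [[0.669, -0.428]]
flask {'side': [], 'top': [([448.0, 151.0], 0.94)]}
jar {'side': [([312.0, 164.0], 0.45)], 'top': [([264.0, 113.0], 0.71)]}
   tri [ 0.73   0.258 -0.004] topz0 [[0.72, 0.258]]
hammer {'side': [([328.0, 252.0], 0.79)], 'top': [([379.0, 247.0], 0.66)]}
   tri [ 0.376 -0.148 -0.006] topz0 [[0.369, -0.141]]
pliers_red {'side': [([272.0, 214.0], 0.46)], 'top': [([288.0, 228.0], 0.74)]}
   tri [0.383 0.124 0.001] topz0 [[0.381, 0.124]]
[[0.7, -0.43, 0.58, -0.56], [-0.72, -0.41, 0.56, -0.97], [-0.01, -0.81, -0.59, 1.13], [0.0, 0.0, 0.0, 1.0]]
[[0.16, -0.96, 0.22, 0.23], [-0.99, -0.16, 0.03, 0.03], [0.0, -0.22, -0.97, 1.08], [0.0, 0.0, 0.0, 1.0]]
1.9
```

```bash
python3 - <<'E'
import cv2
a=cv2.imread('pics/top0.png');c=cv2.resize(a[80:310,140:540],None,fx=2,fy=2,interpolation=cv2.INTER_CUBIC);cv2.imwrite('pics/topc.png',c)
E
```

```text
(no output)
```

View pics/topc.png

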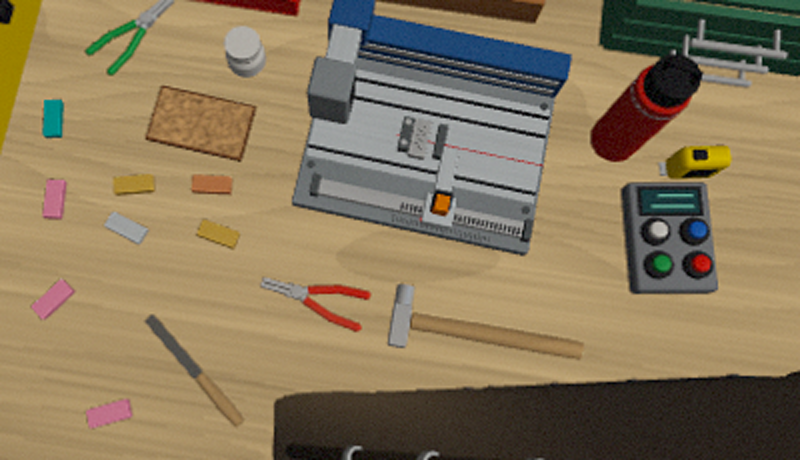

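View pics/side0.png

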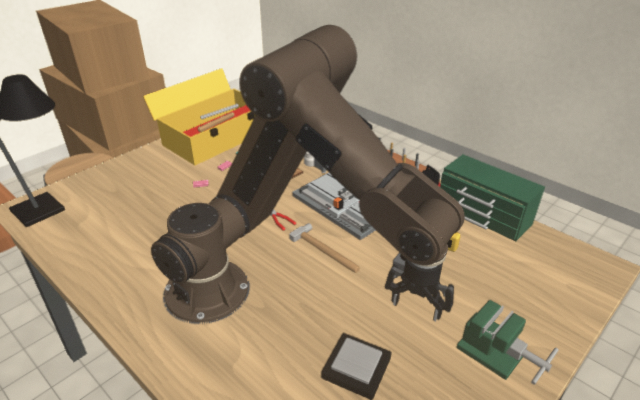

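```bash
python3 - <<'E'
from h import *
import pickle
# stored call-free: need calibration, take one top snapshot
d=snap('top');pickle.dump({k:d[k] for k in d if k!='img'},open('top.pkl','wb'))
a=at_z(d,(361.5,151),.022);b=at_z(d,(410.5,163),.022)
v=a-b;print('redline',a,b,'yaw of machine y',np.degrees(np.arctan2(v[1],v[0])),'machine yaw',np.degrees(np.arctan2(v[1],v[0]))-90)
hsv=cv2.cvtColor(d['img'],cv2.COLOR_BGR2HSV)
for n,(u,w) in dict(brass1=(207,172),copper=(246,172),silver=(203,194),brass2=(248,196)).items():
    L=d['img'].astype(int);m=(np.abs(L-np.median(L[w-1:w+2,u-1:u+2].reshape(-1,3),axis=0)).sum(2)<60).astype(np.uint8)
    n_,lab,st,ce=cv2.connectedComponentsWithStats(m);k=lab[w,u]
    pts=np.argwhere(lab==k)[:,::-1]
    W=np.array([at_z(d,p.astype(float),.014)[:2] for p in pts]);c=W.mean(0);e,V=np.linalg.eigh(np.cov(W.T));
    print(n,st[k].tolist(),c.round(3),'long axis yaw',np.degrees(np.arctan2(V[1,1],V[0,1])).round(1),(np.sqrt(12*e)*1000).round(0), np.hypot(*c).round(3))
dw=snap('wrist');print(np.array(dw['T_tool_cam']).round(3),np.array(dw['mtx']).round(0))
s=manip.sense()
# shifts from start
Rt=R.from_quat(s['orientation'])
for t in [(.58,-.03,.36)]: print(togo(*t))
print(Rt.as_euler('ZYX',degrees=True))
E
```

```text
redline [ 0.63923964 -0.05306466  0.022     ] [ 0.62501993 -0.19989854  0.022     ] yaw of machine y 84.46860429043015 machine yaw -5.53139570956985
brass1 [80, 8, 154, 193, 4749] [0.818 0.613] long axis yaw -149.4 [290. 618.] 1.022
copper [235, 167, 22, 11, 177] [0.525 0.276] long axis yaw 95.3 [27. 61.] 0.593
silver [192, 186, 22, 16, 172] [0.441 0.386] long axis yaw 72.0 [25. 59.] 0.586
brass2 [237, 189, 24, 16, 195] [0.453 0.252] long axis yaw 78.7 [27. 65.] 0.518
[[-0.001 -0.966 -0.258  0.065]
 [ 1.    -0.001 -0.001 -0.002]
 [ 0.001 -0.258  0.966 -0.142]
 [ 0.     0.     0.     1.   ]] [[353.   0. 320.]
 [  0. 353. 192.]
 [  0.   0.   1.]]
[ 22.04678921 -17.68268478  -5.1484662 ]
[ 1.54003199e+01 -2.20901511e-04  1.79992143e+02]
```

Call:
{"api": "play_rows", "payload": {
  "rows": [2,-1.6,-1.5,0,0,-1,1,4,-3.2,-3,0,0,-2,1,6,-4.8,-5,0,0,-3,1,8,-6.4,-5,0,0,-4,1,10,-8,-5,0,0,-5,1]
}}

```text
t: 2.5
eef_pos: [0.2979, -0.4205, 0.3387]
orientation: [0.884, 0.467, 0.0, 0.001]
force: [0.9, -0.1, -1.0]
opening: 0.0855
```

```bash
cat >> h.py <<'E'
def rep(*t):
    s=manip.sense();print('t',s['t'],'p',np.round(s['eef_pos'],4),'yaw',R.from_quat(s['orientation']).as_euler('ZYX',degrees=True).round(2),'F',np.round(s['force'],1),'op',round(s['opening'],4))
    for q in t: print('togo',togo(*q).round(2))
E
python3 -c "
from h import *
rep((.58,-.03,.36))"
```

```text
t 2.5 p [ 0.2979 -0.4205  0.3387] yaw [5.5690e+01 6.0000e-02 1.7988e+02] F [ 0.9 -0.1 -1. ] op 0.0855
togo [19.26  0.52 -0.87]
```

Call:
{"api": "play_rows", "payload": {
  "rows": [2,0,-0.5,0,0,-1,1,4,0,-0.8,0,0,-2,1,6,0,-0.8,0,0,-3,1,8,0,-0.8,0,0,-3.64,1,10,0.2,-0.8,0,0,-3.64,1]
}}

```text
t: 3.0
eef_pos: [0.4422, -0.2185, 0.3576]
orientation: [0.739, 0.674, 0.0, 0.0]
force: [0.7, -1.2, 0.1]
opening: 0.0853
```

```bash
python3 -c "
from h import *
rep((.58,-.03,.36))"
```

```text
t 3.0 p [ 0.4422 -0.2185  0.3576] yaw [8.4700e+01 3.0000e-02 1.7996e+02] F [ 0.7 -1.2  0.1] op 0.0853
togo [ 8.02  4.79 -0.1 ]
```

Call:
{"api": "play_rows", "payload": {
  "rows": [1.6,1,0,0,0,0,1,3.2,2,0,0,0,0,1,4.8,3,0,0,0,0,1,6.4,4,0,0,0,0,1,7,4.4,0,0,0,0,1]
}}

```text
t: 3.5
eef_pos: [0.5695, -0.0538, 0.3568]
orientation: [0.739, 0.674, 0.0, -0.0]
force: [-0.8, -1.1, 0.5]
opening: 0.0856
```

```bash
python3 -c "
from h import *
import pickle
rep()
d=snap('wrist','w1')
pickle.dump({k:d[k] for k in d if k!='img'},open('w1.pkl','wb'))
for q,z in [('fixed_face',.022),('jaw_grip',.07),('finished',.029),('key_white_top',.056),('key_blue_top',.056),('key_green_top',.056),('key_red_top',.056)]:
    for a in manip.mark_of('wrist',q)[:2]: print(q,np.round(a['xy'],1),round(a['p'],2),at_z(d,a['xy'],z).round(4))
"
```

```text
t 3.5 p [ 0.5695 -0.0538  0.3568] yaw [ 8.4680e+01 -2.0000e-02  1.7999e+02] F [-0.8 -1.1  0.5] op 0.0856
fixed_face [371.4 103.3] 0.67 [6.411e-01 4.000e-04 2.200e-02]
jaw_grip [294.2 162.2] 0.66 [ 0.5358 -0.0601  0.07  ]
finished [373.8 117.9] 0.62 [ 0.6422 -0.0184  0.029 ]
key_green_top [170.7  27.1] 0.48 [0.4072 0.1121 0.056 ]
```

View pics/w1.png

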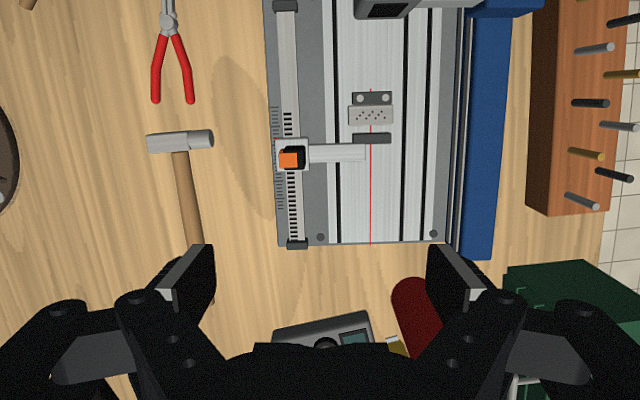

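```bash
python3 -c "
from h import *
import pickle
d=pickle.load(open('w1.pkl','rb'));im=cv2.imread('pics/w1.png').astype(int)
m=(im[:,:,2]-np.maximum(im[:,:,0],im[:,:,1])>35);m[:,:360]=0;m[:,385:]=0;m[250:]=0
p=np.argwhere(m)[:,::-1].astype(float);W=np.array([at_z(d,q,.022)[:2] for q in p]);print(len(p),p.min(0),p.max(0))
k=np.polyfit(W[:,1],W[:,0],1);print('x=',k, 'machine yaw',-np.degrees(np.arctan(k[0])))
for y in(0,-.1,-.2):print(y,np.polyval(k,y))
# orange cap, jaw edge
for uv,z in [((371,130.5),.04),((371,104.5),.04),((371,106),.036),((371,123.5),.036)]: print(uv,at_z(d,uv,z).round(4))
rep((.5358,-.0601,.15))
"
```

```text
182 [360.  89.] [384. 248.]
x= [0.03827668 0.63804751] machine yaw -2.192022366119534
0 0.6380475082420496
-0.1 0.6342198398154731
-0.2 0.6303921713888967
(371, 130.5) [ 0.6361 -0.0333  0.04  ]
(371, 104.5) [ 6.38e-01 -6.00e-04  4.00e-02]
(371, 106) [ 0.6385 -0.0026  0.036 ]
(371, 123.5) [ 0.6371 -0.0247  0.036 ]
t 3.9 p [ 0.5674 -0.0579  0.3573] yaw [8.4430e+01 1.0000e-02 1.7998e+02] F [-0.3 -1.  -0.1] op 0.0856
togo [-0.21 -1.25  8.29]
```

```bash
python3 -c "
from h import *
import pickle
d=pickle.load(open('w1.pkl','rb'));im=cv2.imread('pics/w1.png').astype(int)
m=(im[:,:,2]-np.maximum(im[:,:,0],im[:,:,1])>35);m[:,:366]=0;m[:,376:]=0;m[243:]=0
p=np.argwhere(m)[:,::-1].astype(float);l=cv2.fitLine(p.astype(np.float32),cv2.DIST_HUBER,0,.01,.01).ravel();print(len(p),l)
W=np.array([at_z(d,l[2:]+l[:2]/l[1]*(r-l[3]),.022)[:2] for r in(90,165,240)]);print(W)
v=W[0]-W[2];print(np.degrees(np.arctan2(v[1],v[0]))-90)
"
```

```text
142 [-4.371139e-08  1.000000e+00  3.700000e+02  1.755000e+02]
[[ 0.64032893  0.0174385 ]
 [ 0.63431129 -0.08174473]
 [ 0.62799007 -0.19199383]]
-3.3717263791487824
```

Call:
{"api": "play_rows", "payload": {
  "rows": [-0.1,-0.6,1.5,0,0,-0.13,1,-0.2,-1.25,3,0,0,-0.26,1,-0.2,-1.25,4.5,0,0,-0.26,1,-0.2,-1.25,6,0,0,-0.26,1,-0.2,-1.25,6.2,0,0,-0.26,1]
}}

```text
t: 4.4
eef_pos: [0.5344, -0.0593, 0.199]
orientation: [0.728, 0.685, -0.002, -0.002]
force: [-0.1, 0.1, 0.1]
opening: 0.0852
```

```bash
python3 -c "
from h import *
import pickle
rep()
d=snap('wrist','w2')
pickle.dump({k:d[k] for k in d if k!='img'},open('w2.pkl','wb'))
w1=pickle.load(open('w1.pkl','rb'))
o={'fixed_face':(371.4,103.3),'jaw_grip':(294.2,162.2),'finished':(373.8,117.9)}
for q,z in [('fixed_face',.022),('jaw_grip',.07),('finished',.029)]:
    for a in manip.mark_of('wrist',q)[:2]: print(q,np.round(a['xy'],1),round(a['p'],2),at_z(d,a['xy'],z).round(4),tri((w1,o[q]),(d,a['xy'])).round(4))
rep()
"
```

```text
t 4.4 p [ 0.5344 -0.0593  0.199 ] yaw [ 8.6530e+01 -5.0000e-02 -1.7968e+02] F [-0.1  0.1  0.1] op 0.0852
jaw_grip [322.2 181.1] 0.89 [ 0.5347 -0.0557  0.07  ] [ 0.5334 -0.0651  0.0344]
finished [437.7 119.8] 0.74 [ 0.6379 -0.0164  0.029 ] [ 0.6457 -0.0191  0.0045]
t 4.6 p [ 0.5371 -0.0593  0.2038] yaw [8.6570e+01 3.0000e-02 1.7986e+02] F [0.5 0.2 0.4] op 0.0856
```

View pics/w2.png

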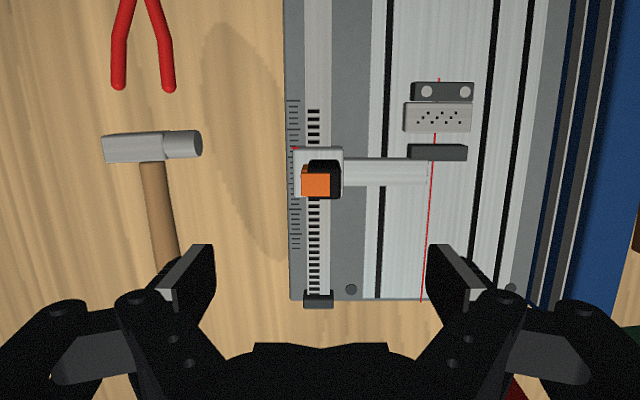

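```bash
cat >> h.py <<'E'
import pickle
def redline(d,lo,hi,r0,r1):
    im=d['img'].astype(int);m=(im[:,:,2]-np.maximum(im[:,:,0],im[:,:,1])>35);m[:,:lo]=0;m[:,hi:]=0;m[:r0]=0;m[r1:]=0
    p=np.argwhere(m)[:,::-1].astype(float)
    W=np.array([at_z(d,q,.022)[:2] for q in p]).astype(np.float32);l=cv2.fitLine(W,cv2.DIST_HUBER,0,.001,.001).ravel().astype(float)
    if l[1]<0:l[:2]*=-1
    print('line n',len(p),'x at y=0:',l[2]-l[3]*l[0]/l[1],'myaw',np.degrees(np.arctan2(l[1],l[0]))-90);return l
E
python3 -c "
from h import *
rep()
d=snap('wrist','w3')
pickle.dump(d,open('w3.pkl','wb'));rep()
redline(d,412,445,75,303)
for q,z in [('fixed_face',.022),('jaw_grip',.07),('finished',.029)]:
    for a in manip.mark_of('wrist',q)[:2]: print(q,np.round(a['xy'],1),round(a['p'],2),at_z(d,a['xy'],z).round(4))
t=pickle.load(open('top.pkl','rb'))
"
```

```text
t 4.6 p [ 0.5371 -0.0593  0.2038] yaw [8.6570e+01 3.0000e-02 1.7986e+02] F [0.5 0.2 0.4] op 0.0856
t 4.65 p [ 0.5371 -0.0592  0.2039] yaw [8.6590e+01 3.0000e-02 1.7983e+02] F [-0.8  0.6 -0.6] op 0.0853
line n 316 x at y=0: 0.6391812883861588 myaw -3.5643933172560054
fixed_face [428.8 100.6] 0.8 [ 6.376e-01 -3.000e-04  2.200e-02]
jaw_grip [318.6 180.1] 0.97 [ 0.5355 -0.0561  0.07  ]
```

Call:
{"api": "play_rows", "payload": {
  "rows": [0.15,-0.1,1.5,0,0,0,1,0.15,-0.1,3,0,0,0,1,0.15,-0.1,4.5,0,0,0,1,0.15,-0.1,5.6,0,0,0,1,0.15,-0.1,6.15,0,0,0,1]
}}

```text
t: 5.3
eef_pos: [0.5336, -0.0549, 0.0466]
orientation: [0.728, 0.686, -0.001, -0.001]
force: [-0.2, -0.3, 0.8]
opening: 0.0852
```

Call:
{"api": "play_rows", "payload": {
  "rows": [0,0,0,0,0,0,0.3,0,0,0,0,0,0,0,0,0,0,0,0,0,-0.5,0,0,0,0,0,0,-1,0,0,0,0,0,0,-1],
  "newtons": 25
}}

```text
t: 5.8
eef_pos: [0.5356, -0.0553, 0.0497]
orientation: [0.728, 0.686, 0.001, 0.002]
force: [4.4, -0.3, 4.4]
opening: 0.0271
```

```bash
python3 -c "
from h import *
rep()
d=snap('wrist','w4');print(manip.find_in('wrist','jaw_grip')[:1])"
```

```text
t 5.8 p [ 0.5356 -0.0553  0.0497] yaw [8.6590e+01 4.0000e-02 1.7975e+02] F [ 4.4 -0.3  4.4] op 0.0271
[{'bbox': [262.1, 190.9, 325.9, 133.4], 'p': 0.69}]
```

Call:
{"api": "play_rows", "payload": {
  "rows": [-0.5,0,0,0,0,0,-1,-1.5,0,0,0,0,0,-1,-2.5,0,0,0,0,0,-1,-3.5,0,0,0,0,0,-1,-4.2,0,0,0,0,0,-1]
}}

```text
t: 6.4
eef_pos: [0.5291, -0.1615, 0.0496]
orientation: [0.728, 0.686, 0.001, 0.002]
force: [6.0, 1.2, 6.3]
opening: 0.0272
```

Call:
{"api": "play_rows", "payload": {
  "rows": [0,0,0,0,0,0,-1,0,0,0,0,0,0,0.2,0,0,0,0,0,0,1,0,0,-1,0,0,0,1,0,0,-3,0,0,0,1]
}}

```text
t: 6.9
eef_pos: [0.5264, -0.1589, 0.1215]
orientation: [0.728, 0.686, -0.001, -0.003]
force: [-0.1, -0.8, 0.8]
opening: 0.0833
```

```bash
python3 -c "
from h import *
rep((.65,-.01,.2))"
```

```text
t 6.9 p [ 0.5264 -0.1589  0.1215] yaw [ 8.6620e+01 -1.2000e-01 -1.7965e+02] F [-0.1 -0.8  0.8] op 0.0833
togo [ 6.24  4.57 -3.15]
```

Call:
{"api": "play_rows", "payload": {
  "rows": [1.5,1,0,0,0,0,1,3,2,0,0,0,0,1,4.5,3,0,0,0,0,1,6,4.1,0,0,0,0,1,6,4.1,0,0,0,0,1]
}}

```text
t: 7.4
eef_pos: [0.6413, -0.0117, 0.1231]
orientation: [0.726, 0.687, 0.001, 0.0]
force: [-1.1, 0.8, -0.6]
opening: 0.0851
```

```bash
python3 -c "
from h import *
d=snap('wrist','w5')
rep()
d=snap('wrist','w5')
redline(d,300,340,140,392)
a=manip.mark_of('wrist','finished')[0];print(a,at_z(d,a['xy'],.029))
a=manip.mark_of('wrist','fixed_face')[0];print(a,at_z(d,a['xy'],.022))
rep((.638,-.0155,.02))"
```

```text
t 7.45 p [ 0.6397 -0.0135  0.1229] yaw [  86.83    0.   -180.  ] F [-0.6 -0.6 -0.8] op 0.0853
line n 351 x at y=0: 0.6392396649290644 myaw -3.471919192470722
{'xy': [318.6, 199.1], 'p': 0.95} [ 0.63775675 -0.01452525  0.029     ]
{'xy': [321.0, 177.4], 'p': 0.76} [ 0.64020086 -0.00078079  0.022     ]
t 7.6 p [ 0.6383 -0.0165  0.1231] yaw [ 8.6600e+01  1.0000e-02 -1.7995e+02] F [-0.1 -0.5 -0.8] op 0.0855
togo [ 0.04 -0.01  4.12]
```

View pics/w5.png

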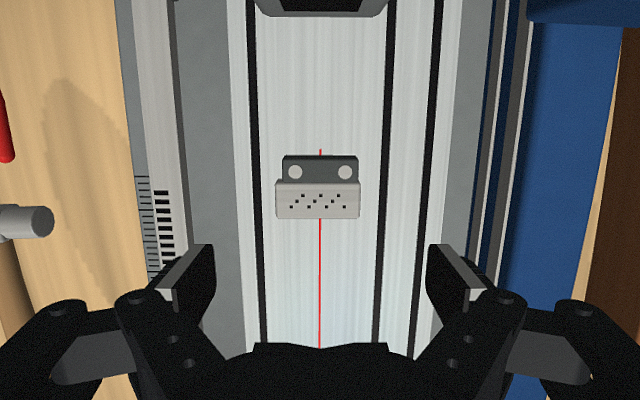

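Call:
{"api": "play_rows", "payload": {
  "rows": [0.05,0,1.5,0,0,0,1,0.05,0,3,0,0,0,1,0.05,0,3.8,0,0,0,1,0.05,0,4.1,0,0,0,0.6,0.05,0,4.1,0,0,0,0],
  "newtons": 40
}}

```text
t: 8.1
eef_pos: [0.6385, -0.0157, 0.0203]
orientation: [0.728, 0.685, -0.001, -0.001]
force: [-5.5, 0.6, 2.8]
opening: 0.0589
```

Call:
{"api": "play_rows", "payload": {
  "rows": [0,0,0,0,0,0,-0.3,0,0,0,0,0,0,-0.3,0,0,0,0,0,0,-0.3,0,0,-0.6,0,0,0,-0.3,0,0,-2,0,0,0,-0.3]
}}

```text
t: 8.6
eef_pos: [0.6379, -0.0148, 0.0701]
orientation: [0.728, 0.686, -0.001, -0.002]
force: [0.0, 0.1, -0.9]
opening: 0.0568
```

```bash
python3 -c "
from h import *
rep((.607,.299,.15))"
```

```text
t 8.6 p [ 0.6379 -0.0148  0.0701] yaw [ 8.6600e+01 -1.0000e-02 -1.7976e+02] F [ 0.   0.1 -0.9] op 0.0568
togo [12.46 -1.99 -3.19]
```

Call:
{"api": "play_rows", "payload": {
  "rows": [0,0,-2,0,0,0,-0.3,0,0,-4,0,0,0,-0.3,1,0,-6,0,0,0,-0.3,3,-0.5,-6.4,0,0,0,-0.3,5,-0.8,-6.4,0,0,0,-0.3]
}}

```text
t: 9.1
eef_pos: [0.6273, 0.1053, 0.2352]
orientation: [0.728, 0.685, 0.002, 0.002]
force: [1.6, 0.3, -1.9]
opening: 0.0567
```

Call:
{"api": "play_rows", "payload": {
  "rows": [2,-0.3,0,0,0,0,-0.3,4,-0.6,0,0,0,0,-0.3,6,-1,0,0,0,0,-0.3,7.3,-1.2,0,0,0,0,-0.3,7.3,-1.2,0,0,0,0,-0.3]
}}

```text
t: 9.6
eef_pos: [0.6066, 0.2929, 0.2318]
orientation: [0.726, 0.687, 0.001, -0.0]
force: [-0.7, -1.5, -0.9]
opening: 0.0568
```

```bash
python3 -c "
from h import *
d=snap('wrist','w6')
for i in (1,2):
  d=snap('wrist','w6')
print([(at_z(d,a['xy'],.008).round(3),a['p']) for a in manip.mark_of('wrist','mat')[:2]])
b=manip.find_in('wrist','mat')[0]['bbox'];print(b,at_z(d,b[:2],.008),at_z(d,(b[0]+b[2],b[1]+b[3]),.008))
rep((.607,.299,.01))"
```

```text
[(array([0.623, 0.317, 0.008]), 0.94)]
[290.6, 64.9, 85.0, 144.2] [0.58344214 0.38969642 0.008     ] [0.66389182 0.23612657 0.008     ]
t 9.85 p [0.6082 0.2875 0.2312] yaw [ 86.54   0.   179.97] F [ 0.2 -0.6 -1. ] op 0.057
togo [ 0.46 -0.08  8.85]
```

View pics/w6.png

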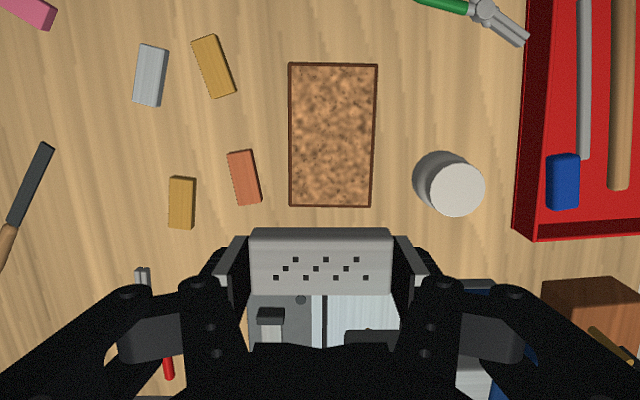

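Call:
{"api": "play_rows", "payload": {
  "rows": [0.5,0.1,2,0,0,0,-0.3,1.07,0.17,4,0,0,0,-0.3,1.07,0.17,6,0,0,0,-0.3,1.07,0.17,7.6,0,0,0,-0.3,1.07,0.17,8.2,0,0,0,-0.3]
}}

```text
t: 10.35
eef_pos: [0.6124, 0.3131, 0.0214]
orientation: [0.728, 0.685, -0.003, -0.001]
force: [-0.6, -0.3, -1.9]
opening: 0.0569
```

Call:
{"api": "play_rows", "payload": {
  "rows": [0,0,0.35,0,0,0,-0.3,0,0,0.7,0,0,0,-0.3,0,0,0.7,0,0,0,-0.3,0,0,0.72,0,0,0,0.2,0,0,0.6,0,0,0,0.7]
}}

```text
t: 10.85
eef_pos: [0.6143, 0.3151, 0.0118]
orientation: [0.728, 0.686, 0.001, 0.0]
force: [-0.2, 0.1, -0.8]
opening: 0.0697
```

Call:
{"api": "play_rows", "payload": {
  "rows": [0,0,0,0,0,0,0.8,0,0,-1,0,0,0,0.8,0,0,-3,0,0,0,1,-1,-1,-4.5,0,0,0,1,-1.5,-2.5,-5,0,0,0,1]
}}

```text
t: 11.35
eef_pos: [0.5508, 0.2807, 0.1396]
orientation: [0.728, 0.685, 0.003, 0.001]
force: [-0.0, -0.3, -0.5]
opening: 0.0856
```

```bash
cat >> h.py <<'E'
def ingots(d,seeds,zt=.014,tol=70):
    L=cv2.GaussianBlur(d['img'],(3,3),0).astype(int)
    for n,(u,w) in seeds.items():
        m=(np.abs(L-np.median(L[w-2:w+3,u-2:u+3].reshape(-1,3),axis=0)).sum(2)<tol).astype(np.uint8)
        y,x=np.mgrid[:400,:640];m[np.hypot(x-u,y-w)>75]=0
        k_,lab=cv2.connectedComponents(m);pts=np.argwhere(lab==lab[w,u])[:,::-1].astype(float)
        W=np.array([at_z(d,p,zt)[:2] for p in pts]);r=cv2.minAreaRect((W*1000).astype(np.float32))
        c=W.mean(0);e,V=np.linalg.eigh(np.cov(W.T));yw=np.degrees(np.arctan2(V[1,1],V[0,1]))%180
        print(n,'c',c.round(4),'rectc',np.round(r[0],1),'yaw long',yw.round(1),'size',(np.sqrt(12*e)*1000).round(1),'rect',np.round(r[1],1),r[2].__round__(1))
E
python3 -c "
from h import *
rep()
d=snap('wrist');d=snap('wrist','w7')
pickle.dump(d,open('w7.pkl','wb'));rep()
for a in manip.mark_of('wrist','ingot1')[:8]:print(np.round(a['xy']),round(a['p'],2),at_z(d,a['xy'],.007).round(3))
for a in manip.mark_of('wrist','finished')[:1]:print(np.round(a['xy']),round(a['p'],2),at_z(d,a['xy'],.015).round(3))
"
```

```text
t 11.35 p [0.5508 0.2807 0.1396] yaw [ 8.6550e+01 -1.5000e-01  1.7963e+02] F [-0.  -0.3 -0.5] op 0.0856
t 11.45 p [0.5465 0.2805 0.1388] yaw [ 8.661e+01 -4.000e-02  1.799e+02] F [ 1.1 -0.3 -0.1] op 0.0855
[172.  53.] 0.91 [0.44  0.386 0.007]
[210. 219.] 0.7 [0.451 0.256 0.007]
[297. 186.] 0.68 [0.525 0.28  0.007]
[259.  32.] 0.58 [0.506 0.396 0.007]
[416. 135.] 0.58 [0.618 0.315 0.015]
```

View pics/w7.png

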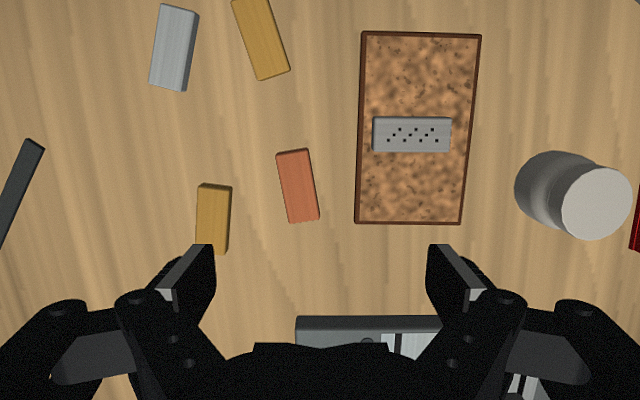

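```bash
python3 -c "
from h import *
d=pickle.load(open('w7.pkl','rb'))
ingots(d,dict(silver=(176,48),brassB=(213,213),copper=(296,185),brassA=(260,35)))
rep((.525,.28,.1))"
```

```text
silver c [0.4413 0.3887] rectc [441.2 388.2] yaw long 71.8 size [25.  56.7] rect [56.7 25.5] 71.6
brassB c [0.446  0.2643] rectc [441.  256.1] yaw long 108.8 size [ 88.7 107.1] rect [ 95.9 123.9] 12.5
copper c [0.5255 0.2811] rectc [525.4 288.4] yaw long 95.7 size [26.5 60.5] rect [28.2 75.6] 6.4
brassA c [0.5201 0.3844] rectc [521.7 380.4] yaw long 8.3 size [68.2 72.5] rect [78.7 78.2] 2.1
t 11.55 p [0.5494 0.2814 0.137 ] yaw [ 8.6610e+01 -5.0000e-02  1.7987e+02] F [-1.   0.1 -0.2] op 0.0853
togo [-0.12 -0.98  1.48]
```

Call:
{"api": "play_rows", "payload": {
  "rows": [0,-0.5,0,0,0,1,1,-0.1,-0.96,0,0,0,2,1,-0.1,-0.96,0,0,0,3,1,-0.1,-0.96,0,0,0,4,1,-0.1,-0.96,0,0,0,5,1]
}}

```text
t: 12.05
eef_pos: [0.5261, 0.2806, 0.135]
orientation: [0.92, 0.393, -0.0, 0.0]
force: [1.1, -0.1, -0.1]
opening: 0.0855
```

Call:
{"api": "play_rows", "payload": {
  "rows": [0,0,0,0,0,1,1,0,0,0,0,0,2,1,0,0,0,0,0,3,1,0,0,0,0,0,4,1,0,0,0,0,0,5.1,1]
}}

```text
t: 12.55
eef_pos: [0.5261, 0.2806, 0.1349]
orientation: [0.999, 0.049, -0.0, 0.0]
force: [-0.2, 0.2, -0.4]
opening: 0.0854
```

```bash
cat >> h.py <<'E'
def look(q,z,near,name,n=3):
    for i in range(n): d=snap('wrist',name)
    pickle.dump(d,open(name+'.pkl','wb'));c=[at_z(d,a['xy'],z) for a in manip.mark_of('wrist',q)]
    c=sorted(c,key=lambda p:np.hypot(p[0]-near[0],p[1]-near[1]))
    if c:
        print(q,c[0].round(4));u=proj(d,[[c[0][0],c[0][1],2*z]])[0];return d,c[0],tuple(int(x) for x in u)
    print('none');return d,None,None
E
python3 -c "
from h import *
d,c,u=look('ingot2',.007,(.525,.28),'w8')
print(u);ingots(d,dict(c=u));rep((c[0],c[1],-.002))"
```

```text
ingot2 [0.5291 0.279  0.007 ]
(325, 181)
c c [0.5262 0.2795] rectc [527.  280.4] yaw long 95.9 size [27.1 58.4] rect [29.1 61.1] 5.9
t 12.75 p [0.5257 0.2804 0.1351] yaw [6.2600e+00 1.0000e-02 1.7999e+02] F [-0.1 -0.   0.2] op 0.0857
togo [0.13 0.07 5.48]
```

Call:
{"api": "play_rows", "payload": {
  "rows": [0,0,1.8,0,0,0,1,0,0,3.6,0,0,0,1,0,0,5,0,0,0,1,0,0,5.45,0,0,0,0.6,0,0,5.45,0,0,0,0],
  "newtons": 50
}}

```text
t: 13.25
eef_pos: [0.5248, 0.28, -0.0019]
orientation: [0.999, 0.053, -0.001, 0.0]
force: [0.2, -2.4, 0.6]
opening: 0.0588
```

Call:
{"api": "play_rows", "payload": {
  "rows": [0,0,0,0,0,0,-0.3,0,0,0,0,0,0,-0.3,0,0,-1,0,0,0,-0.3,0,0,-3,0,0,0,-0.3,0,0,-5,0,0,0,-0.3]
}}

```text
t: 13.75
eef_pos: [0.525, 0.2801, 0.1268]
orientation: [0.999, 0.053, 0.0, 0.0]
force: [-0.3, 0.4, -1.7]
opening: 0.0564
```

```bash
python3 -c "
from h import *
rep((.5,.06,.2),(.637,-.0145,.2))"
```

```text
t 13.75 p [0.525  0.2801 0.1268] yaw [ 6.04e+00 -1.00e-02  1.80e+02] F [-0.3  0.4 -1.7] op 0.0564
togo [-1.92  8.65 -2.93]
togo [ 3.22 12.19 -2.93]
```

Call:
{"api": "play_rows", "payload": {
  "rows": [-0.4,1.7,-0.5,0,0,-1,-0.3,-0.8,3.4,-1,0,0,-2,-0.3,-1.2,5.2,-1.5,0,0,-3,-0.3,-1.6,7,-1.5,0,0,-4,-0.3,-1.9,8.6,-1.5,0,0,-5,-0.3]
}}

```text
t: 14.25
eef_pos: [0.5003, 0.0611, 0.1639]
orientation: [0.92, 0.391, 0.002, 0.001]
force: [0.3, -0.9, -1.4]
opening: 0.0565
```

```bash
python3 -c "
from h import *
rep((.637,-.0145,.12))"
```

```text
t 14.25 p [0.5003 0.0611 0.1639] yaw [ 4.6080e+01 -1.3000e-01  1.7985e+02] F [ 0.3 -0.9 -1.4] op 0.0565
togo [1.61 6.03 1.77]
```

Call:
{"api": "play_rows", "payload": {
  "rows": [0.4,1.5,0,0,0,-1,-0.3,0.8,3,0,0,0,-2,-0.3,1.2,4.5,0.5,0,0,-3,-0.3,1.6,6,1,0,0,-4,-0.3,1.6,6,1.5,0,0,-5.05,-0.3]
}}

```text
t: 14.75
eef_pos: [0.6395, -0.0157, 0.1253]
orientation: [0.729, 0.684, 0.001, 0.002]
force: [-0.9, -0.4, -2.6]
opening: 0.0565
```

```bash
python3 -c "
from h import *
d=snap('wrist');d=snap('wrist');d=snap('wrist','w9')
redline(d,290,350,300,345)
rep((.638,-.0165,.0215))"
```

```text
line n 90 x at y=0: 0.6374385702816838 myaw -2.7285009319640636
t 14.9 p [ 0.6355 -0.0133  0.1248] yaw [  85.94    0.   -179.97] F [-0.2  0.2 -1.7] op 0.0564
togo [-0.12  0.11  4.13]
```

View pics/w9.png

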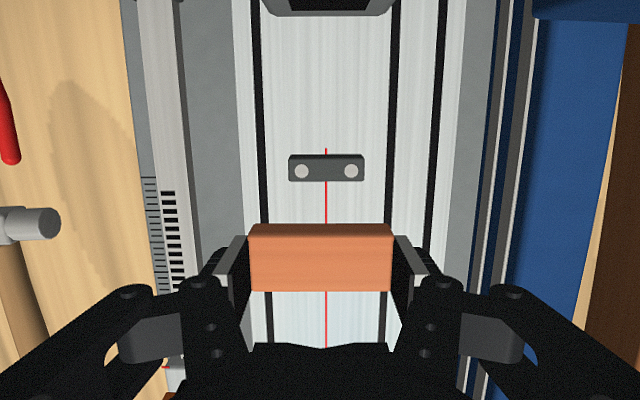

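Call:
{"api": "play_rows", "payload": {
  "rows": [-0.12,0.1,1.2,0,0,-0.07,-0.3,-0.12,0.1,2.4,0,0,-0.07,-0.3,-0.12,0.1,3.4,0,0,-0.07,-0.3,-0.12,0.1,3.9,0,0,-0.07,-0.3,-0.12,0.1,4.05,0,0,-0.07,-0.3]
}}

```text
t: 15.4
eef_pos: [0.6384, -0.0171, 0.0272]
orientation: [0.728, 0.685, 0.0, 0.001]
force: [-13.2, -11.1, 33.2]
opening: 0.0561
```

Call:
{"api": "play_rows", "payload": {
  "rows": [0,0,0.12,0,0,0,-0.3,0,0,0.12,0,0,0,-0.3,0,0,0.12,0,0,0,0.1,0,0,0,0,0,0,0.6,0,0,0,0,0,0,1]
}}

```text
t: 15.9
eef_pos: [0.6388, -0.0161, 0.0255]
orientation: [0.728, 0.685, 0.001, 0.001]
force: [-0.4, -0.3, -0.3]
opening: 0.0804
```

```bash
python3 -c "
from h import *
rep((.54,.06,.15))"
```

```text
t 15.9 p [ 0.6388 -0.0161  0.0255] yaw [8.6520e+01 1.0000e-02 1.7982e+02] F [-0.4 -0.3 -0.3] op 0.0804
togo [ 2.8  -4.11 -4.99]
```

Call:
{"api": "play_rows", "payload": {
  "rows": [0,0,-1,0,0,0,1,0,0,-2,0,0,0,1,0,0,-4,0,0,0,1,0,0,-4,0,0,0,1,0,0,-4,0,0,0,1]
}}

```text
t: 16.4
eef_pos: [0.6385, -0.016, 0.1248]
orientation: [0.728, 0.686, 0.001, 0.001]
force: [-0.7, 1.0, -0.7]
opening: 0.0852
```

```bash
python3 -c "
from h import *
d,c,u=look('ingot2',.029,(.638,-.015),'w10',1)
redline(d,290,350,240,345);print(u);ingots(d,dict(c=u),zt=.036)
rep()"
```

```text
ingot2 [ 0.6394 -0.015   0.029 ]
line n 210 x at y=0: 0.6385698692964974 myaw -3.100520989761108
(322, 207)
c c [ 0.638  -0.0213] rectc [636.8 -45.5] yaw long 176.5 size [30.2 56. ] rect [64.1 59.7] 86.5
t 16.5 p [ 0.6377 -0.0161  0.1226] yaw [  86.64    0.   -179.95] F [ 0.   0.1 -0.7] op 0.0853
```

View pics/w10.png

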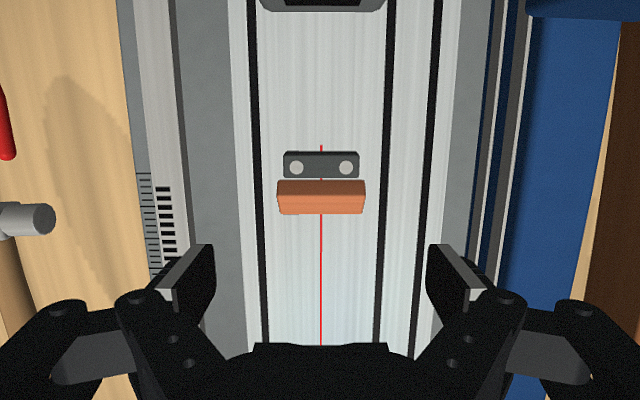

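```bash
python3 -c "
from h import *
a=cv2.imread('pics/w10.png')[140:225,260:380];b=cv2.imread('pics/w5.png')[140:225,260:380]
cv2.imwrite('pics/cmp.png',cv2.resize(np.hstack([a,b]),None,fx=3.3,fy=3.3,interpolation=cv2.INTER_CUBIC))"
```

```text
(no output)
```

View pics/cmp.png

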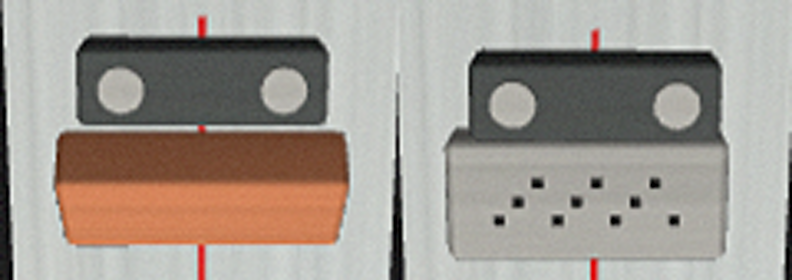

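```bash
python3 -c "
from h import *
d=pickle.load(open('w10.pkl','rb'))
for r,w in((179.7,84.8),(195.5,88.8),(214,83.8)):
    o,v=ray(d,(321,r));print((o+v*353*.058/w).round(4), [at_z(d,(321,r),z)[1].round(4) for z in(.022,.036,.048)])
"
```

```text
[ 0.6393 -0.0033  0.0312] [np.float64(-0.0054), np.float64(-0.0022), np.float64(0.0005)]
[ 0.6388 -0.0108  0.0444] [np.float64(-0.0171), np.float64(-0.0132), np.float64(-0.0099)]
[ 0.6379 -0.0269  0.0344] [np.float64(-0.031), np.float64(-0.0263), np.float64(-0.0223)]
```

Call:
{"api": "play_rows", "payload": {
  "rows": [0.05,0,1.5,0,0,0,1,0.05,0,3,0,0,0,1,0.05,0,3.8,0,0,0,1,0.05,0,4,0,0,0,0.6,0.05,0,4,0,0,0,0.4],
  "newtons": 22
}}

```text
t: 17.0
eef_pos: [0.6378, -0.0151, 0.0219]
orientation: [0.727, 0.686, -0.001, -0.001]
force: [0.8, -0.3, 0.1]
opening: 0.0606
```

Call:
{"api": "play_rows", "payload": {
  "rows": [0,0,0,0,0,0,0,0,0,0,0,0,0,-0.2,-0.3,0,0,0,0,0,-0.2,-0.9,0,0,0,0,0,-0.2,-0.9,0,0,0,0,0,-0.2]
}}

```text
t: 17.5
eef_pos: [0.637, -0.0398, 0.0235]
orientation: [0.728, 0.686, 0.0, 0.0]
force: [0.3, -0.5, -2.3]
opening: 0.0575
```

Call:
{"api": "play_rows", "payload": {
  "rows": [0,0,0,0,0,0,0.5,0,0,0,0,0,0,1,0,0,0,0,0,0,1,0,0,-2,0,0,0,1,0,0,-4,0,0,0,1]
}}

```text
t: 18.0
eef_pos: [0.6363, -0.0373, 0.123]
orientation: [0.727, 0.686, -0.001, -0.001]
force: [0.8, 0.0, 0.3]
opening: 0.0854
```

```bash
python3 -c "
from h import *
d,c,u=look('ingot2',.029,(.636,-.035),'w11',3)
rep()
a=cv2.imread('pics/w11.png')[120:320,200:440];cv2.imwrite('pics/w11c.png',cv2.resize(a,None,fx=2,fy=2))"
```

```text
ingot2 [ 0.6357 -0.0294  0.029 ]
t 18.2 p [ 0.6373 -0.0374  0.1243] yaw [8.6700e+01 2.0000e-02 1.7986e+02] F [-0.3 -0.2 -1.1] op 0.0853
```

View pics/w11c.png

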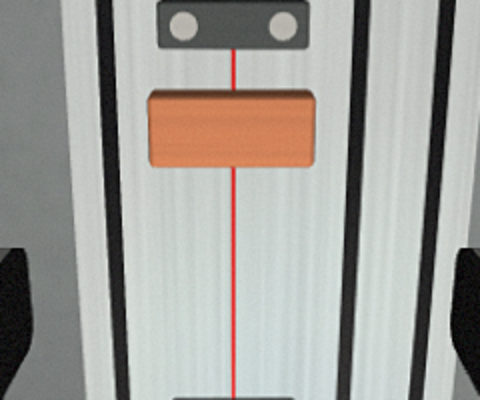

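```bash
python3 -c "
from h import *
d=pickle.load(open('w11.pkl','rb'))
print('jaw face top edge z.04',at_z(d,(316,144.5),.040),'foot z.022',at_z(d,(316,144.5),.022))
print('ingot +y top edge',at_z(d,(316,168.5),.036),'-y top edge',at_z(d,(316,203),.036))
ingots(d,dict(c=(316,185)),zt=.036)
d=pickle.load(open('w10.pkl','rb'));print('jaw face edge w10',at_z(d,(316,178),.04))
"
```

```text
jaw face top edge z.04 [ 6.39224250e-01 -3.31344988e-04  4.00000000e-02] foot z.022 [ 0.63903878 -0.00263256  0.022     ]
ingot +y top edge [ 0.6381859  -0.01708403  0.036     ] -y top edge [ 0.63668821 -0.04143339  0.036     ]
c c [ 0.637  -0.0306] rectc [635.7 -51. ] yaw long 176.3 size [33.3 55.4] rect [65.9 56.8] 86.5
jaw face edge w10 [6.36220900e-01 3.49592066e-05 4.00000000e-02]
```

Call:
{"api": "play_rows", "payload": {
  "rows": [0.32,0,1.5,0,0,0,1,0.32,0,3,0,0,0,1,0.32,0,3.9,0,0,0,1,0.32,0,4.1,0,0,0,0.6,0.32,0,4.1,0,0,0,0.2],
  "newtons": 30
}}

```text
t: 18.7
eef_pos: [0.6368, -0.0295, 0.0192]
orientation: [0.727, 0.686, -0.001, -0.001]
force: [3.9, -0.4, 0.7]
opening: 0.0588
```

Call:
{"api": "play_rows", "payload": {
  "rows": [0,0,0,0,0,0,-0.2,0,0,0,0,0,0,-0.2,0.3,0,0,0,0,0,-0.2,0.55,0,0,0,0,0,-0.2,0.6,0,0,0,0,0,-0.2]
}}

```text
t: 19.2
eef_pos: [0.6384, -0.0136, 0.021]
orientation: [0.727, 0.687, 0.0, 0.0]
force: [0.0, 0.4, -1.7]
opening: 0.0571
```

Call:
{"api": "play_rows", "payload": {
  "rows": [0,0,0,0,0,0,0.5,0,0,0,0,0,0,1,0,0,0,0,0,0,1,0,0,-2,0,0,0,1,0,-0.5,-4,0,0,0,1]
}}

```text
t: 19.7
eef_pos: [0.6264, -0.0142, 0.1192]
orientation: [0.727, 0.686, -0.001, -0.001]
force: [-0.3, -0.5, 0.4]
opening: 0.0853
```

```bash
python3 -c "
from h import *
rep((.5,.13,.15))
d,c,u=look('ingot2',.029,(.636,-.015),'w12',3)
rep((.5,.13,.15))"
```

```text
t 19.7 p [ 0.6264 -0.0142  0.1192] yaw [  86.66   -0.   -179.89] F [-0.3 -0.5  0.4] op 0.0853
togo [ 5.46 -5.38 -1.22]
ingot2 [ 0.6372 -0.0182  0.029 ]
t 19.9 p [ 0.6265 -0.0141  0.1204] yaw [8.6670e+01 2.0000e-02 1.7986e+02] F [-0.8 -0.8 -1.4] op 0.0852
togo [ 5.46 -5.38 -1.2 ]
```

Call:
{"api": "play_rows", "payload": {
  "rows": [0.6,-1.6,-0.8,0,0,-1,1,1.8,-3,-1.2,0,0,-2,1,3,-4.4,-1.2,0,0,-3,1,4.3,-5.4,-1.2,0,0,-4,1,5.4,-5.4,-1.2,0,0,-5,1]
}}

```text
t: 20.4
eef_pos: [0.496, 0.1298, 0.1482]
orientation: [0.446, 0.895, -0.001, -0.002]
force: [0.9, 0.0, 0.2]
opening: 0.0854
```

```bash
python3 -c "
from h import *
rep((.451,.256,.14))"
```

```text
t 20.4 p [0.496  0.1298 0.1482] yaw [ 1.2702e+02 -1.1000e-01 -1.7981e+02] F [0.9 0.  0.2] op 0.0854
togo [5.12 1.6  0.33]
```

Call:
{"api": "play_rows", "payload": {
  "rows": [1.5,0.4,0.1,0,0,-1,1,3,0.9,0.2,0,0,-2,1,4.5,1.4,0.3,0,0,-3,1,5,1.6,0.3,0,0,-4,1,5,1.6,0.3,0,0,-5.2,1]
}}

```text
t: 20.9
eef_pos: [0.4556, 0.2544, 0.1402]
orientation: [0.107, 0.994, -0.001, -0.001]
force: [0.2, -0.2, -0.4]
opening: 0.0853
```

```bash
python3 -c "
from h import *
d,c,u=look('ingot1',.007,(.451,.256),'w13')
print(u);ingots(d,dict(c=u),tol=45);rep((c[0],c[1],-.002))"
```

```text
ingot1 [0.4501 0.2559 0.007 ]
(320, 176)
c c [0.4542 0.2564] rectc [456.1 267.4] yaw long 76.5 size [25.  63.6] rect [84.3 27.2] 77.4
t 21.1 p [0.4565 0.2525 0.1408] yaw [ 1.6700e+02 -7.0000e-02 -1.7995e+02] F [ 0.  -0.   0.2] op 0.0851
togo [0.28 0.08 5.71]
```

View pics/w13.png

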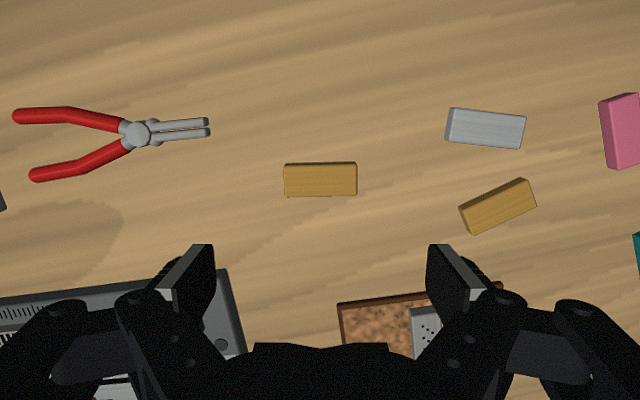

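Call:
{"api": "play_rows", "payload": {
  "rows": [0.2,0.05,1.8,0,0,0,1,0.22,0.08,3.6,0,0,0,1,0.22,0.08,5.2,0,0,0,1,0.22,0.08,5.68,0,0,0,0.6,0.22,0.08,5.68,0,0,0,0],
  "newtons": 60
}}

```text
t: 21.6
eef_pos: [0.4513, 0.2553, -0.0017]
orientation: [0.112, 0.994, -0.001, -0.002]
force: [-0.8, 0.3, 0.5]
opening: 0.0591
```

Call:
{"api": "play_rows", "payload": {
  "rows": [0,0,0,0,0,0,-0.3,0,0,0,0,0,0,-0.3,0,0,-1,0,0,0,-0.3,0,0,-3,0,0,0,-0.3,0,0,-5,0,0,0,-0.3]
}}

```text
t: 22.1
eef_pos: [0.4515, 0.2558, 0.1271]
orientation: [0.111, 0.994, 0.0, 0.0]
force: [0.8, 0.4, -1.2]
opening: 0.0562
```

```bash
python3 -c "
from h import *
rep((.5,.06,.15))"
```

```text
t 22.1 p [0.4515 0.2558 0.1271] yaw [1.6724e+02 2.0000e-02 1.7999e+02] F [ 0.8  0.4 -1.2] op 0.0562
togo [-3.62 -7.21 -0.91]
```

Call:
{"api": "play_rows", "payload": {
  "rows": [-0.8,-1.5,-0.5,0,0,1,-0.3,-1.6,-3,-1.1,0,0,2,-0.3,-2.4,-4.6,-1.1,0,0,3,-0.3,-3.1,-6.2,-1.1,0,0,4,-0.3,-3.6,-7.2,-1.1,0,0,5,-0.3]
}}

```text
t: 22.6
eef_pos: [0.5003, 0.0581, 0.1539]
orientation: [0.447, 0.894, 0.001, 0.001]
force: [-0.2, 0.0, -0.8]
opening: 0.0563
```

```bash
python3 -c "
from h import *
rep((.636,-.05,.12))"
```

```text
t 22.6 p [0.5003 0.0581 0.1539] yaw [1.2684e+02 1.2000e-01 1.7987e+02] F [-0.2  0.  -0.8] op 0.0563
togo [-6.71  1.75  1.37]
```

Call:
{"api": "play_rows", "payload": {
  "rows": [-1.7,0.4,0,0,0,1,-0.3,-3.4,0.9,0,0,0,2,-0.3,-5.1,1.3,0.5,0,0,3,-0.3,-6.7,1.75,1,0,0,4,-0.3,-6.7,1.75,1.4,0,0,5.05,-0.3]
}}

```text
t: 23.1
eef_pos: [0.6394, -0.0495, 0.118]
orientation: [0.729, 0.684, 0.001, 0.002]
force: [-0.2, 0.8, -1.7]
opening: 0.0562
```

```bash
cat >> h.py <<'E'
def prof(d,u,r0,r1,z=.036):
    # row edges along column band u
    g=cv2.cvtColor(d['img'],cv2.COLOR_BGR2GRAY)[r0:r1,u-5:u+6].mean(1);e=np.abs(np.diff(g))
    for i in np.where((e>8)&(e>=np.r_[0,e[:-1]])&(e>=np.r_[e[1:],0]))[0]: print(r0+i+1,at_z(d,(u,r0+i+.5),z).round(4)[:2],round(e[i]))
E
python3 -c "
from h import *
for i in range(4): d=snap('wrist','w14')
redline(d,290,350,300,345)
prof(d,300,80,320)
rep((.636,-.05,.0205))"
```

```text
line n 78 x at y=0: 0.37249753764610727 myaw 62.57072941451122
106 [0.6258 0.0167] 98
113 [0.6256 0.0125] 36
116 [0.6254 0.0106] 11
125 [0.6251 0.0051] 9
128 [0.6249 0.0033] 37
132 [0.6248 0.0008] 18
135 [ 0.6247 -0.0011] 34
173 [ 0.623  -0.0254] 34
234 [ 0.6202 -0.0674] 82
244 [ 0.6197 -0.0747] 9
249 [ 0.6194 -0.0784] 23
302 [ 0.6165 -0.1196] 21
319 [ 0.6156 -0.1337] 120
t 23.3 p [ 0.6358 -0.046   0.1183] yaw [8.7120e+01 1.0000e-02 1.7996e+02] F [-0.3 -0.1 -1.1] op 0.0564
togo [-0.16  0.01  3.91]
```

View pics/w14.png

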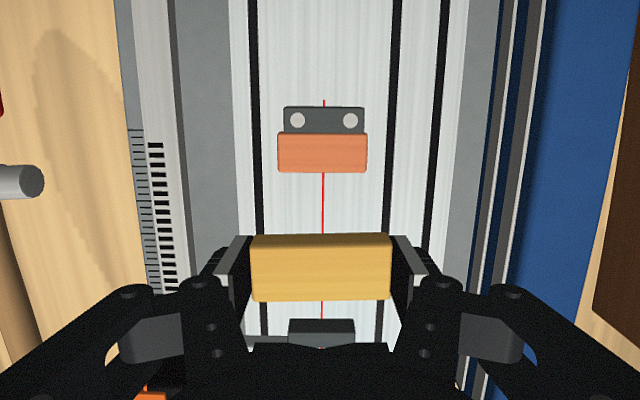

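Call:
{"api": "play_rows", "payload": {
  "rows": [0,0,1.2,0,0,0.08,-0.3,0,0,2.4,0,0,0.08,-0.3,0,0,3.2,0,0,0.08,-0.3,0,0,3.7,0,0,0.08,-0.3,0,0,3.8,0,0,0.08,-0.3]
}}

```text
t: 23.8
eef_pos: [0.6358, -0.0458, 0.022]
orientation: [0.729, 0.684, -0.0, -0.0]
force: [0.2, -0.8, -0.9]
opening: 0.0564
```

Call:
{"api": "play_rows", "payload": {
  "rows": [0,0,0.08,0,0,0,-0.3,0.1,0,0.1,0,0,0,-0.3,0.2,0,0.1,0,0,0,-0.3,0.2,0,0.1,0,0,0,-0.3,0.2,0,0.1,0,0,0,0.2]
}}

```text
t: 24.3
eef_pos: [0.6374, -0.0412, 0.0212]
orientation: [0.73, 0.684, 0.001, 0.001]
force: [-1.4, -0.6, 7.0]
opening: 0.0562
```

Call:
{"api": "play_rows", "payload": {
  "rows": [0,0,0,0,0,0,0.6,0,0,0,0,0,0,1,0,0,-1.5,0,0,0,1,0,0,-3,0,0,0,1,0,-1,-4.5,0,0,0,1]
}}

```text
t: 24.8
eef_pos: [0.6129, -0.0397, 0.1333]
orientation: [0.73, 0.684, 0.0, 0.001]
force: [-0.1, 1.2, 1.5]
opening: 0.0853
```

```bash
python3 -c "
from h import *
for i in range(3): d=snap('wrist','w15')
u=int(proj(d,[[.637,-.03,.036]])[0][0]);print(u,proj(d,[[.637,-.03,.036]]))
prof(d,u-12,60,320)
rep((.48,.13,.15))"
```

```text
355 [[355.95619853 179.53875182]]
114 [0.6302 0.0162] 91
121 [0.63   0.0115] 10
122 [0.6299 0.0108] 10
132 [0.6296 0.0041] 11
140 [ 0.6293 -0.0013] 34
176 [ 0.628  -0.0265] 58
181 [ 0.6278 -0.0301] 36
214 [ 0.6266 -0.0545] 21
310 [ 0.6228 -0.1339] 95
t 24.95 p [ 0.6116 -0.0395  0.1346] yaw [8.6240e+01 2.0000e-02 1.7978e+02] F [-0.2 -0.2 -1.2] op 0.0855
togo [ 6.42 -5.7  -0.64]
```

Call:
{"api": "play_rows", "payload": {
  "rows": [0.6,-1.6,-0.8,0,0,-1,1,2,-3,-1,0,0,-2,1,3.4,-4.4,-1,0,0,-3,1,5,-5.4,-1,0,0,-4,1,6.5,-5.7,-1,0,0,-5,1]
}}

```text
t: 25.45
eef_pos: [0.4776, 0.1332, 0.1564]
orientation: [0.45, 0.893, -0.001, -0.001]
force: [1.7, -0.7, 0.3]
opening: 0.0855
```

```bash
python3 -c "
from h import *
rep((.441,.387,.14))"
```

```text
t 25.45 p [0.4776 0.1332 0.1564] yaw [ 1.2655e+02 -7.0000e-02 -1.7988e+02] F [ 1.7 -0.7  0.3] op 0.0855
togo [9.03 4.87 0.66]
```

Call:
{"api": "play_rows", "payload": {
  "rows": [1.7,0.9,0.2,0,0,-1,1,3.4,1.8,0.4,0,0,-2,1,5.1,2.7,0.6,0,0,-3,1,6.8,3.6,0.6,0,0,-4,1,8.5,4.6,0.6,0,0,-4.4,1]
}}

```text
t: 25.95
eef_pos: [0.4463, 0.3732, 0.1407]
orientation: [0.159, 0.987, -0.001, -0.001]
force: [0.5, -0.3, -0.0]
opening: 0.0854
```

```bash
python3 -c "
from h import *
d,c,u=look('ingot3',.007,(.441,.387),'w16')
print(u);ingots(d,dict(c=u),tol=60);rep((c[0],c[1],-.002))
print([(np.round(at_z(d,a['xy'],.007),3).tolist(),round(a['p'],2)) for a in manip.mark_of('wrist','ingot4')])"
```

```text
ingot3 [0.4441 0.3892 0.007 ]
(333, 177)
c c [0.4404 0.3883] rectc [440.9 388.3] yaw long 71.6 size [23.8 56.4] rect [56.  24.6] 70.9
t 26.15 p [0.4465 0.3719 0.1407] yaw [ 1.6154e+02 -6.0000e-02 -1.7990e+02] F [-0.5 -0.5 -0.3] op 0.0858
togo [0.3  0.64 5.71]
[([0.468, 0.5, 0.007], 0.93), ([0.444, 0.389, 0.007], 0.82), ([0.507, 0.391, 0.007], 0.63), ([0.589, 0.533, 0.007], 0.56)]
```

Call:
{"api": "play_rows", "payload": {
  "rows": [0.2,0.3,1.2,0,0,0,1,0.4,0.57,3,0,0,0,1,0.4,0.57,4.8,0,0,0,1,0.4,0.57,5.65,0,0,0,0.7,0.4,0.57,5.68,0,0,0,0],
  "newtons": 60
}}

```text
t: 26.7
eef_pos: [0.4415, 0.3856, -0.0029]
orientation: [0.163, 0.987, -0.002, -0.002]
force: [-0.0, 0.5, 0.3]
opening: 0.0598
```

Call:
{"api": "play_rows", "payload": {
  "rows": [0,0,0,0,0,0,-0.3,0,0,0,0,0,0,-0.3,0,0,-1,0,0,0,-0.3,0,0,-3,0,0,0,-0.3,0,0,-5,0,0,0,-0.3]
}}

```text
t: 27.2
eef_pos: [0.4421, 0.3875, 0.1276]
orientation: [0.162, 0.987, 0.0, 0.0]
force: [-0.2, -0.4, -1.9]
opening: 0.0562
```

```bash
python3 -c "
from h import *
rep((.48,.13,.155))"
```

```text
t 27.2 p [0.4421 0.3875 0.1276] yaw [1.6141e+02 1.0000e-02 1.7999e+02] F [-0.2 -0.4 -1.9] op 0.0562
togo [-4.72 -9.28 -1.1 ]
```

Call:
{"api": "play_rows", "payload": {
  "rows": [-0.9,-1.7,-0.5,0,0,1,-0.3,-1.8,-3.4,-1.1,0,0,2,-0.3,-2.7,-5.2,-1.1,0,0,3,-0.3,-3.6,-7,-1.1,0,0,4,-0.3,-4.5,-8.8,-1.1,0,0,5,-0.3]
}}

```text
t: 27.7
eef_pos: [0.4788, 0.1429, 0.1544]
orientation: [0.492, 0.871, 0.001, 0.001]
force: [0.7, 0.6, -1.0]
opening: 0.0562
```

```bash
python3 -c "
from h import *
rep((.52,.04,.155),(.634,-.077,.12))"
```

```text
t 27.7 p [0.4788 0.1429 0.1544] yaw [1.2111e+02 8.0000e-02 1.7983e+02] F [ 0.7  0.6 -1. ] op 0.0562
togo [-4.38 -0.71 -0.02]
togo [-10.74   0.77   1.39]
```

Call:
{"api": "play_rows", "payload": {
  "rows": [-2,0,0,0,0,1,-0.3,-4,0,0,0,0,2,-0.3,-6,0.2,0.3,0,0,3,-0.3,-8,0.5,0.6,0,0,4,-0.3,-10,0.7,1.2,0,0,4.33,-0.3]
}}

```text
t: 28.2
eef_pos: [0.6231, -0.0583, 0.1261]
orientation: [0.729, 0.685, 0.001, 0.002]
force: [1.0, 1.7, -2.1]
opening: 0.0564
```

```bash
python3 -c "
from h import *
for i in range(4): d=snap('wrist','w17')
u=int(proj(d,[[.636,-.045,.036]])[0][0])
prof(d,u-15,60,320)
rep((.634,-.077,.0205))"
```

```text
85 [0.6289 0.0163] 150
87 [0.6289 0.0151] 27
91 [0.6287 0.0127] 13
103 [0.6283 0.0053] 12
105 [0.6282 0.0041] 14
113 [ 0.6279 -0.0009] 33
154 [ 0.6264 -0.0272] 77
159 [ 0.6262 -0.0305] 35
194 [ 0.6249 -0.0543] 28
225 [ 0.6236 -0.0764] 103
235 [ 0.6232 -0.0838] 11
238 [ 0.6231 -0.086 ] 22
240 [ 0.623  -0.0875] 27
294 [ 0.6206 -0.13  ] 14
299 [ 0.6203 -0.1342] 109
312 [ 0.6197 -0.1452] 25
t 28.4 p [ 0.6213 -0.0571  0.1244] yaw [ 86.69   0.   179.97] F [ 0.2  0.6 -1.8] op 0.0564
togo [-0.77  0.55  4.16]
```

Call:
{"api": "play_rows", "payload": {
  "rows": [-0.6,0.4,1.2,0,0,0,-0.3,-0.71,0.55,2.4,0,0,0,-0.3,-0.71,0.55,3.4,0,0,0,-0.3,-0.71,0.55,3.95,0,0,0,-0.3,-0.71,0.55,4.1,0,0,0,-0.3]
}}

```text
t: 28.9
eef_pos: [0.6335, -0.0736, 0.0211]
orientation: [0.726, 0.687, -0.0, -0.0]
force: [-1.1, 0.5, -1.6]
opening: 0.0563
```

Call:
{"api": "play_rows", "payload": {
  "rows": [0,0,0.05,0,0,0,-0.3,0,0,0.06,0,0,0,-0.3,0.14,0,0.06,0,0,0,-0.3,0.14,0,0.06,0,0,0,-0.3,0.14,0,0.06,0,0,0,0.2]
}}

```text
t: 29.4
eef_pos: [0.6345, -0.0709, 0.0203]
orientation: [0.727, 0.687, 0.0, 0.0]
force: [-0.4, 0.8, -1.1]
opening: 0.0562
```

Call:
{"api": "play_rows", "payload": {
  "rows": [0,0,0,0,0,0,0.6,0,0,0,0,0,0,1,0,0,-1.5,0,0,0,1,0,0,-3,0,0,0,1,0,-1,-4.5,0,0,0,1]
}}

```text
t: 29.9
eef_pos: [0.6108, -0.0699, 0.1336]
orientation: [0.727, 0.687, 0.0, 0.001]
force: [-0.7, -0.7, 0.4]
opening: 0.0854
```

```bash
python3 -c "
from h import *
for i in range(3): d=snap('wrist','w18')
u=int(proj(d,[[.634,-.05,.036]])[0][0])
prof(d,u-15,60,330)
rep((.5,.13,.155),(.5,.1,.155))"
```

```text
67 [0.6264 0.0164] 90
69 [0.6263 0.0151] 14
72 [0.6262 0.0132] 54
86 [0.6258 0.0043] 40
94 [ 0.6256 -0.0008] 34
131 [ 0.6245 -0.0252] 31
134 [ 0.6244 -0.0273] 77
137 [ 0.6243 -0.0293] 37
171 [ 0.6233 -0.053 ] 61
175 [ 0.6232 -0.0558] 44
206 [ 0.6222 -0.0786] 19
277 [ 0.6198 -0.1352] 153
289 [ 0.6193 -0.1455] 32
303 [ 0.6188 -0.1579] 51
328 [ 0.6179 -0.1808] 10
t 30.05 p [ 0.6096 -0.0698  0.1349] yaw [8.6780e+01 4.0000e-02 1.7977e+02] F [-0.7  0.1 -0.3] op 0.0856
togo [ 7.73 -4.82 -0.83]
togo [ 6.53 -4.75 -0.83]
```

Call:
{"api": "play_rows", "payload": {
  "rows": [0.6,-1.6,-0.8,0,0,1,1,2,-3,-1,0,0,2,1,3.5,-4.2,-1,0,0,3,1,5.2,-4.7,-1,0,0,4,1,6.8,-4.8,-1,0,0,5,1]
}}

```text
t: 30.55
eef_pos: [0.4977, 0.1074, 0.1567]
orientation: [0.919, 0.395, -0.001, -0.0]
force: [0.4, -0.0, -1.2]
opening: 0.0854
```

```bash
python3 -c "
from h import *
rep((.507,.392,.14))"
```

```text
t 30.55 p [0.4977 0.1074 0.1567] yaw [ 4.6580e+01  7.0000e-02 -1.7994e+02] F [ 0.4 -0.  -1.2] op 0.0854
togo [ 8.52 -7.55  0.67]
```

Call:
{"api": "play_rows", "payload": {
  "rows": [1.4,-1.3,0.2,0,0,1,1,2.8,-2.6,0.4,0,0,2,1,4.3,-3.9,0.6,0,0,3,1,5.8,-5.2,0.6,0,0,3.9,1,7.3,-6.5,0.6,0,0,3.9,1]
}}

```text
t: 31.05
eef_pos: [0.5045, 0.3451, 0.1409]
orientation: [0.991, 0.134, -0.001, 0.0]
force: [1.2, -0.8, 0.4]
opening: 0.0851
```

```bash
python3 -c "
from h import *
d,c,u=look('ingot4',.007,(.507,.392),'w19')
print(u);ingots(d,dict(c=u),tol=40);rep((c[0],c[1],-.002))"
```

```text
ingot4 [0.5091 0.3952 0.007 ]
(266, 161)
c c [0.5073 0.3912] rectc [506.8 391.9] yaw long 105.1 size [24.8 57.4] rect [25.3 59.3] 14.9
t 31.25 p [0.5042 0.3438 0.1408] yaw [1.5870e+01 1.1000e-01 1.7996e+02] F [ 0.1 -0.6 -0.8] op 0.0857
togo [ 0.76 -1.93  5.71]
```

View pics/w19.png

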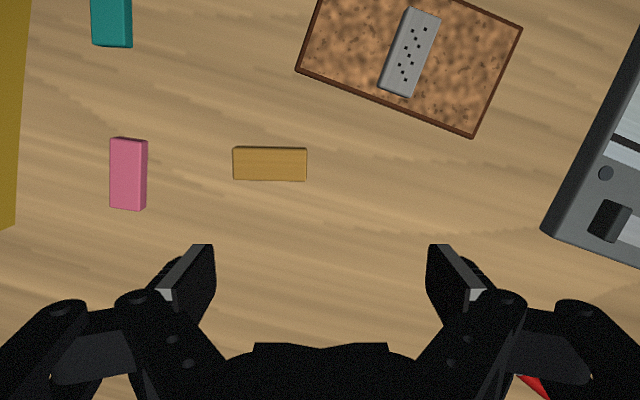

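Call:
{"api": "play_rows", "payload": {
  "rows": [0.3,-0.9,0.6,0,0,0,1,0.66,-1.82,2.4,0,0,0.08,1,0.66,-1.82,4.2,0,0,0.08,1,0.66,-1.82,5.5,0,0,0.08,0.9,0.66,-1.82,5.68,0,0,0.08,0.4]
}}

```text
t: 31.75
eef_pos: [0.5068, 0.3889, -0.0039]
orientation: [0.991, 0.131, -0.003, 0.002]
force: [-0.0, 0.2, 0.1]
opening: 0.0687
```

Call:
{"api": "play_rows", "payload": {
  "rows": [0,0,0,0,0,0,-0.1,0,0,0,0,0,0,-0.3,0,0,0,0,0,0,-0.3,0,0,-2,0,0,0,-0.3,0,0,-4,0,0,0,-0.3]
}}

```text
t: 32.25
eef_pos: [0.5079, 0.3909, 0.1017]
orientation: [0.991, 0.131, -0.001, 0.0]
force: [1.7, -0.5, -1.4]
opening: 0.0561
```

```bash
python3 -c "
from h import *
rep((.49,.15,.155))"
```

```text
t 32.25 p [0.5079 0.3909 0.1017] yaw [1.5090e+01 8.0000e-02 1.7997e+02] F [ 1.7 -0.5 -1.4] op 0.0561
togo [-3.2   9.12 -2.12]
```

Call:
{"api": "play_rows", "payload": {
  "rows": [-0.6,1.6,-1,0,0,-1,-0.3,-1.2,3.3,-2,0,0,-2,-0.3,-1.8,5.1,-2.1,0,0,-3,-0.3,-2.4,6.9,-2.1,0,0,-4,-0.3,-3,8.7,-2.1,0,0,-5,-0.3]
}}

```text
t: 32.75
eef_pos: [0.4924, 0.1615, 0.1546]
orientation: [0.886, 0.463, 0.001, 0.001]
force: [0.4, -0.2, -1.8]
opening: 0.0563
```

```bash
python3 -c "
from h import *
rep((.633,-.104,.12))"
```

```text
t 32.75 p [0.4924 0.1615 0.1546] yaw [ 5.5190e+01 -1.2000e-01  1.7987e+02] F [ 0.4 -0.2 -1.8] op 0.0563
togo [-5.51 10.68  1.4 ]
```

Call:
{"api": "play_rows", "payload": {
  "rows": [-1,1.7,0,0,0,-1,-0.3,-2,3.4,0,0,0,-2,-0.3,-2.9,5.2,0,0,0,-3,-0.3,-3.8,7,0.3,0,0,-3.9,-0.3,-4.6,8.8,0.6,0,0,-3.9,-0.3]
}}

```text
t: 33.25
eef_pos: [0.6031, -0.0528, 0.1407]
orientation: [0.73, 0.684, 0.001, 0.001]
force: [0.4, 0.9, -2.7]
opening: 0.0561
```

```bash
python3 -c "
from h import *
d=snap('wrist');d=snap('wrist');d=snap('wrist','w20')
rep((.633,-.104,.0205),(.633,-.102,.0205))"
```

```text
t 33.4 p [ 0.6031 -0.0533  0.1395] yaw [8.5840e+01 2.0000e-02 1.7992e+02] F [-0.9 -0.8 -1.5] op 0.0562
togo [-1.94  1.33  4.76]
togo [-1.86  1.33  4.76]
```

Call:
{"api": "play_rows", "payload": {
  "rows": [-1,0.7,0.8,0,0,-0.05,-0.3,-1.8,1.33,2,0,0,-0.09,-0.3,-1.8,1.33,3.4,0,0,-0.09,-0.3,-1.8,1.33,4.3,0,0,-0.09,-0.3,-1.8,1.33,4.65,0,0,-0.09,-0.3]
}}

```text
t: 33.9
eef_pos: [0.6313, -0.0968, 0.0216]
orientation: [0.727, 0.687, -0.001, -0.001]
force: [-0.4, 0.8, -1.5]
opening: 0.0561
```

Call:
{"api": "play_rows", "payload": {
  "rows": [0,0,0.1,0,0,0,-0.3,0,0,0.1,0,0,0,-0.3,0.12,0,0.1,0,0,0,-0.3,0.12,0,0.1,0,0,0,-0.3,0.12,0,0.1,0,0,0,0.2]
}}

```text
t: 34.4
eef_pos: [0.633, -0.0943, 0.0214]
orientation: [0.727, 0.687, 0.001, 0.001]
force: [-0.5, 3.4, 7.3]
opening: 0.0562
```

Call:
{"api": "play_rows", "payload": {
  "rows": [0,0,0,0,0,0,0.6,0,0,0,0,0,0,1,0,0,-1.5,0,0,0,1,0,0,-3,0,0,0,1,-1,-1.5,-4.5,0,0,0,1]
}}

```text
t: 34.9
eef_pos: [0.6015, -0.1135, 0.1288]
orientation: [0.726, 0.688, 0.001, 0.001]
force: [0.1, -1.3, 1.5]
opening: 0.0853
```

```bash
python3 -c "
from h import *
for i in range(3): d=snap('wrist','w21')
pickle.dump(d,open('w21.pkl','wb'))
u=int(proj(d,[[.632,-.1,.036]])[0][0])
prof(d,u-15,60,330)
rep()
for a in manip.mark_of('wrist','jaw_grip')[:2]: print(a['xy'],a['p'],at_z(d,a['xy'],.07))
rep((.529,-.154,.13))
"
```

```text
62 [ 0.6242 -0.0278] 39
101 [ 0.6233 -0.052 ] 54
103 [ 0.6233 -0.0533] 45
141 [ 0.6224 -0.0781] 63
143 [ 0.6223 -0.0794] 34
179 [ 0.6214 -0.1042] 15
225 [ 0.6203 -0.1377] 97
234 [ 0.6201 -0.1446] 22
251 [ 0.6196 -0.1579] 69
286 [ 0.6187 -0.1865] 72
289 [ 0.6186 -0.189 ] 36
t 35.05 p [ 0.5992 -0.1153  0.1294] yaw [8.6680e+01 5.0000e-02 1.7982e+02] F [ 0.1  0.2 -0.3] op 0.0855
[219.1, 287.9] 0.78 [ 0.52976588 -0.16352156  0.07      ]
t 35.1 p [ 0.5995 -0.1148  0.128 ] yaw [8.6710e+01 2.0000e-02 1.7992e+02] F [-0.1  0.2 -1.2] op 0.0854
togo [-1.73 -2.72 -0.08]
```

View pics/w21.png

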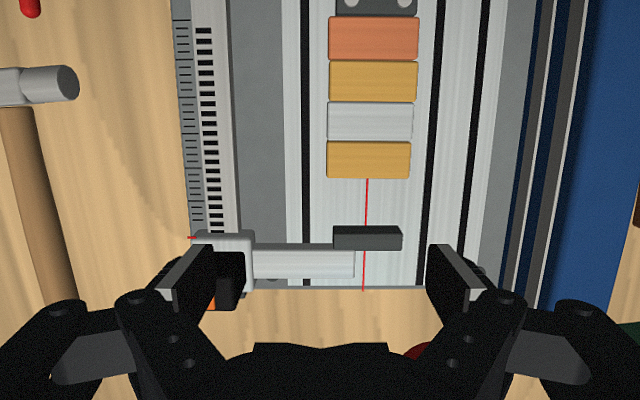

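Call:
{"api": "play_rows", "payload": {
  "rows": [-1,-1.4,0,0,0,0,1,-1.93,-2.71,0,0,0,0,1,-1.93,-2.71,0,0,0,0,1,-1.93,-2.71,1.5,0,0,0,1,-1.93,-2.71,2.9,0,0,0,1]
}}

```text
t: 35.6
eef_pos: [0.5299, -0.1586, 0.0534]
orientation: [0.727, 0.687, 0.0, 0.001]
force: [0.9, 0.1, 0.3]
opening: 0.0853
```

Call:
{"api": "play_rows", "payload": {
  "rows": [0,0,0.2,0,0,0,0.5,0,0,0.2,0,0,0,0,0,0,0.2,0,0,0,-0.5,0,0,0.2,0,0,0,-1,0,0,0.2,0,0,0,-1],
  "newtons": 25
}}

```text
t: 36.1
eef_pos: [0.5292, -0.1586, 0.051]
orientation: [0.727, 0.687, 0.0, 0.0]
force: [-2.8, 0.9, 6.3]
opening: 0.0277
```

```bash
python3 -c "
from h import *
rep()"
```

```text
t 36.1 p [ 0.5292 -0.1586  0.051 ] yaw [8.6760e+01 2.0000e-02 1.7994e+02] F [-2.8  0.9  6.3] op 0.0277
```

Call:
{"api": "play_rows", "payload": {
  "rows": [0.25,0,0,0,0,0,-1,0.5,0,0,0,0,0,-1,0.75,0,0,0,0,0,-1,0.95,0,0,0,0,0,-1,1.05,0,0,0,0,0,-1]
}}

```text
t: 36.6
eef_pos: [0.5308, -0.1323, 0.051]
orientation: [0.727, 0.687, 0.0, 0.001]
force: [-3.4, -1.3, 6.3]
opening: 0.0276
```

Call:
{"api": "play_rows", "payload": {
  "rows": [0.05,0,0,0,0,0,-1,0.1,0,0,0,0,0,-1,0.15,0,0,0,0,0,-1,0.2,0,0,0,0,0,-1,0.24,0,0,0,0,0,-1]
}}

```text
t: 37.1
eef_pos: [0.5312, -0.1266, 0.051]
orientation: [0.727, 0.687, 0.0, 0.001]
force: [-3.6, -1.0, 6.6]
opening: 0.0275
```

```bash
python3 -c "
from h import *
rep()"
```

```text
t 37.1 p [ 0.5312 -0.1266  0.051 ] yaw [8.6760e+01 4.0000e-02 1.7992e+02] F [-3.6 -1.   6.6] op 0.0275
```

Call:
{"api": "play_rows", "payload": {
  "rows": [0.02,0,0,0,0,0,-1,0.04,0,0,0,0,0,-1,0.06,0,0,0,0,0,-1,0.08,0,0,0,0,0,-1,0.1,0,0,0,0,0,-1]
}}

```text
t: 37.6
eef_pos: [0.5314, -0.1241, 0.051]
orientation: [0.727, 0.687, 0.0, 0.001]
force: [-3.1, -1.0, 8.0]
opening: 0.0274
```

Call:
{"api": "play_rows", "payload": {
  "rows": [0.02,0,0,0,0,0,-1,0.04,0,0,0,0,0,-1,0.06,0,0,0,0,0,-1,0.08,0,0,0,0,0,-1,0.1,0,0,0,0,0,-1]
}}

```text
t: 38.1
eef_pos: [0.5315, -0.1216, 0.051]
orientation: [0.727, 0.687, 0.0, 0.001]
force: [-2.0, 0.1, 6.7]
opening: 0.0275
```

```bash
python3 -c "
from h import *
for i in range(2): d=snap('wrist','w22')
for r in range(0,1):
  for x in(.618,.645):
    u=int(proj(d,[[x,-.06,.036]])[0][0]);print(u)
    prof(d,u,5,250)
rep()"
```

```text
510
17 [ 0.6158 -0.0254] 20
21 [ 0.6158 -0.027 ] 25
83 [ 0.6172 -0.0523] 39
86 [ 0.6173 -0.0536] 28
141 [ 0.6189 -0.0776] 84
146 [ 0.6191 -0.0798] 24
196 [ 0.6209 -0.1034] 78
204 [ 0.6213 -0.1074] 13
206 [ 0.6214 -0.1083] 15
230 [ 0.6224 -0.1205] 32
569
20 [ 0.6418 -0.0272] 20
22 [ 0.6419 -0.028 ] 27
24 [ 0.6419 -0.0288] 22
84 [ 0.6442 -0.0537] 55
86 [ 0.6443 -0.0545] 26
88 [ 0.6444 -0.0554] 27
143 [ 0.647  -0.0798] 108
147 [ 0.6472 -0.0816] 22
197 [ 0.6502 -0.1056] 81
204 [ 0.6506 -0.1091] 15
206 [ 0.6508 -0.1101] 10
230 [ 0.6524 -0.1225] 66
t 38.2 p [ 0.5315 -0.1216  0.051 ] yaw [8.6760e+01 3.0000e-02 1.7991e+02] F [-2.6 -0.5  6.9] op 0.0277
```

Call:
{"api": "play_rows", "payload": {
  "rows": [0.03,0,0,0,0,0,-1,0.06,0,0,0,0,0,-1,0.09,0,0,0,0,0,-1,0.12,0,0,0,0,0,-1,0.12,0,0,0,0,0,-1]
}}

```text
t: 38.7
eef_pos: [0.5317, -0.119, 0.051]
orientation: [0.727, 0.687, 0.0, 0.001]
force: [-4.1, -4.8, 6.2]
opening: 0.0277
```

Call:
{"api": "play_rows", "payload": {
  "rows": [0.02,0,0,0,0,0,-1,0.04,0,0,0,0,0,-1,0.06,0,0,0,0,0,-1,0.06,0,0,0,0,0,-1,0.06,0,0,0,0,0,-1]
}}

```text
t: 39.2
eef_pos: [0.5317, -0.1189, 0.051]
orientation: [0.727, 0.687, -0.0, 0.001]
force: [-6.6, -16.3, 4.7]
opening: 0.0274
```

Call:
{"api": "play_rows", "payload": {
  "rows": [-0.04,0,0,0,0,0,-1,-0.05,0,0,0,0,0,-1,-0.05,0,0,0,0,0,-0.2,-0.05,0,0,0,0,0,0.3,-0.05,0,0,0,0,0,1]
}}

```text
t: 39.7
eef_pos: [0.5319, -0.1184, 0.0504]
orientation: [0.727, 0.687, 0.0, 0.001]
force: [0.2, -0.1, 0.2]
opening: 0.0623
```

Call:
{"api": "play_rows", "payload": {
  "rows": [0,0,0,0,0,0,1,0,0,-1.5,0,0,0,1,0,0,-3,0,0,0,1,0,1.5,-4,0,0,0,1,-0.8,1.5,-4,0,0,0,1]
}}

```text
t: 40.2
eef_pos: [0.5722, -0.14, 0.154]
orientation: [0.726, 0.688, 0.002, 0.004]
force: [-0.6, -0.0, 0.5]
opening: 0.0855
```

```bash
python3 -c "
from h import *
for i in range(3): d=snap('wrist','w23')
pickle.dump(d,open('w23.pkl','wb'))
for x in(.618,.645):
    u=int(proj(d,[[x,-.06,.036]])[0][0]);print(u)
    prof(d,u,5,300)
rep()
print(manip.mark_of('wrist','jaw_grip')[:1])
c=d['img'][0:330,120:520];cv2.imwrite('pics/w23c.png',cv2.resize(c,None,fx=1.8,fy=1.8))"
```

```text
385
20 [ 0.6184 -0.0255] 53
22 [ 0.6184 -0.0268] 38
60 [ 0.6179 -0.0514] 43
62 [ 0.6179 -0.0527] 44
98 [ 0.6175 -0.077 ] 71
100 [ 0.6174 -0.0783] 43
135 [ 0.6171 -0.103 ] 63
155 [ 0.6169 -0.1175] 38
244 [ 0.6162 -0.1879] 61
248 [ 0.6161 -0.1913] 52
423
20 [ 0.6442 -0.0267] 26
23 [ 0.6442 -0.0286] 34
60 [ 0.6443 -0.0527] 60
62 [ 0.6443 -0.054 ] 43
99 [ 0.6444 -0.079 ] 57
101 [ 0.6445 -0.0804] 39
136 [ 0.6447 -0.1052] 73
156 [ 0.6449 -0.1198] 60
244 [ 0.6462 -0.1897] 60
248 [ 0.6462 -0.1932] 47
297 [ 0.6473 -0.2372] 10
t 40.35 p [ 0.5676 -0.1406  0.1498] yaw [8.6710e+01 1.0000e-02 1.7998e+02] F [-0.4 -0.2  0.1] op 0.0853
[{'xy': [265.3, 181.3], 'p': 0.87}]
```

View pics/w23c.png

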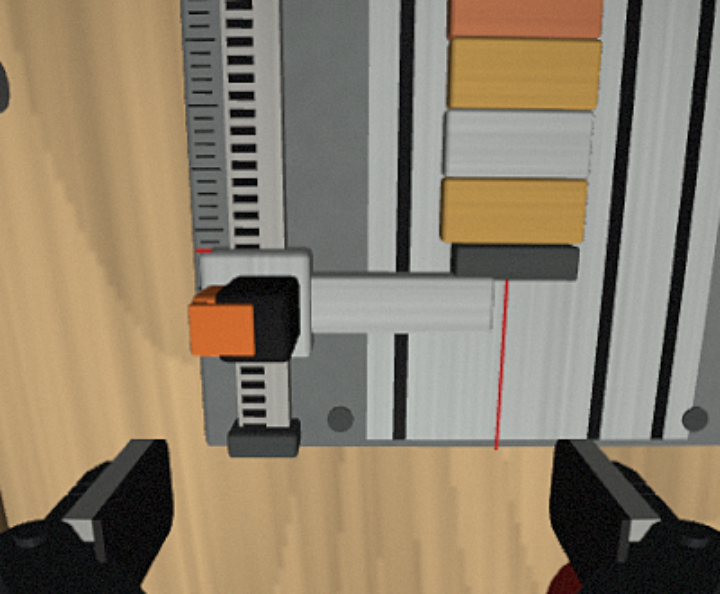

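```bash
python3 -c "
from h import *
d=pickle.load(open('top.pkl','rb'))
for n,p in dict(w=(468,195.5),b=(487.5,195.5),g=(470,212),r=(491.5,212)).items(): print(n,at_z(d,p,.056).round(3))
rep((.51,-.36,.25))"
```

```text
w [ 0.543 -0.359  0.056]
b [ 0.551 -0.412  0.056]
g [ 0.497 -0.368  0.056]
r [ 0.506 -0.426  0.056]
t 40.4 p [ 0.5672 -0.1401  0.1494] yaw [ 8.6730e+01 -1.0000e-02 -1.7996e+02] F [-0.1 -0.   0.1] op 0.0855
togo [-8.91 -1.78 -4.02]
```

Call:
{"api": "play_rows", "payload": {
  "rows": [-1,-1,-1.5,0,0,0,0.5,-2.8,-1.6,-2,0,0,0,0,-4.7,-1.8,-2.5,0,0,0,-0.5,-6.6,-1.8,-3,0,0,0,-1,-8.4,-1.8,-3,0,0,0,-1]
}}

```text
t: 40.9
eef_pos: [0.5106, -0.3489, 0.2262]
orientation: [0.727, 0.687, 0.0, 0.001]
force: [0.3, 0.2, 0.6]
opening: 0.0121
```

```bash
cat >> h.py <<'E'
def keys(d,z=.056):
    hsv=cv2.cvtColor(d['img'],cv2.COLOR_BGR2HSV);y,x=np.mgrid[:400,:640]
    rng={'blue':((100,120,50),(130,255,255)),'green':((45,80,40),(85,255,255)),'red':((0,150,60),(8,255,255)),'white':((0,0,140),(180,40,255))}
    for n,(lo,hi) in rng.items():
        m=cv2.inRange(hsv,lo,hi);k,lab,st,ce=cv2.connectedComponentsWithStats(m)
        for i in range(1,k):
            if 150<st[i][4]<9000 and .6<st[i][2]/st[i][3]<1.6:
                w=at_z(d,ce[i],z)
                if .44<w[0]<.60 and -.5<w[1]<-.3: print(n,ce[i].round(1),st[i][2:].tolist(),w.round(4))
E
python3 -c "
from h import *
for i in range(3): d=snap('wrist','w24')
pickle.dump(d,open('w24.pkl','wb'))
keys(d)
for q in('white','blue','green','red'):
    print(q,[(np.round(a['xy'],1).tolist(),round(a['p'],2),at_z(d,a['xy'],.056).round(4).tolist()) for a in manip.mark_of('wrist','key_%s_top'%q)[:2]])
rep()"
```

```text
blue [373.8 234. ] [25, 27, 518] [ 0.5559 -0.411   0.056 ]
green [312.2 191.7] [26, 28, 554] [ 0.501  -0.3665  0.056 ]
white [363.8 181.6] [25, 24, 470] [ 0.548  -0.3599  0.056 ]
white [([363.5, 180.8], 0.92, [0.5477, -0.3591, 0.056])]
blue [([373.4, 235.1], 0.76, [0.5555, -0.4121, 0.056])]
green [([311.8, 190.7], 0.92, [0.5006, -0.3655, 0.056])]
red []
t 41.25 p [ 0.511  -0.3459  0.2245] yaw [ 8.6840e+01 -4.0000e-02 -1.7996e+02] F [0.2 0.2 0.4] op -0.0001
```

Call:
{"api": "play_rows", "payload": {
  "rows": [-0.2,0.7,1,0,0,0,-1,-0.46,1.5,2.5,0,0,0,-1,-0.46,1.5,4.2,0,0,0,-1,-0.46,1.5,5.4,0,0,0,-1,-0.46,1.5,5.7,0,0,0,-1]
}}

```text
t: 41.75
eef_pos: [0.5469, -0.3587, 0.0789]
orientation: [0.726, 0.687, -0.0, -0.003]
force: [-0.1, -0.4, -0.8]
opening: 0.0001
```

```bash
python3 -c "
from h import *
for i in range(3): d=snap('wrist','w25')
keys(d)
w24=pickle.load(open('w24.pkl','rb'))
for q,p in(('white',(363.5,180.8)),('blue',(373.4,235.1)),('green',(311.8,190.7))):
    for a in manip.mark_of('wrist','key_%s_top'%q)[:1]: print(q,np.round(a['xy'],1),round(a['p'],2),at_z(d,a['xy'],.056).round(4),tri((w24,p),(d,a['xy'])).round(4))
rep((.5477,-.3595,.048))"
```

```text
green [234.7 248.5] [46, 47, 1696] [ 0.5027 -0.3655  0.056 ]
white [323.8 225.9] [44, 29, 712] [ 0.5492 -0.3557  0.056 ]
white [324.9 232.8] 0.97 [ 0.5496 -0.3594  0.056 ] [ 0.5489 -0.3608  0.051 ]
green [232.4 250.9] 0.84 [ 0.5013 -0.3668  0.056 ] [ 0.501  -0.366   0.0564]
t 42.05 p [ 0.5484 -0.3613  0.0843] yaw [8.6780e+01 1.0000e-01 1.7986e+02] F [0.1 0.6 0.3] op -0.0001
togo [ 0.07 -0.04  1.45]
```

Call:
{"api": "play_rows", "payload": {
  "rows": [0.05,0,0.7,0,0,0,-1,0.05,0,1.2,0,0,0,-1,0.05,0,1.35,0,0,0,-1,0.05,0,1.42,0,0,0,-1,0.05,0,1.46,0,0,0,-1]
}}

```text
t: 42.55
eef_pos: [0.5482, -0.36, 0.0495]
orientation: [0.727, 0.687, 0.0, 0.001]
force: [-9.3, 8.6, 37.3]
opening: -0.0002
```

Call:
{"api": "play_rows", "payload": {
  "rows": [0,0,-0.6,0,0,0,-1,0,0,-1.5,0,0,0,-1,-1,0.2,-1.5,0,0,0,-1,-2.04,0.45,-1.5,0,0,0,-1,-2.04,0.45,-1.5,0,0,0,-1]
}}

```text
t: 43.05
eef_pos: [0.5563, -0.4142, 0.084]
orientation: [0.727, 0.686, -0.0, 0.001]
force: [0.1, 0.2, 0.2]
opening: 0.0
```

```bash
python3 -c "
from h import *
for i in range(2): d=snap('wrist','w26')
keys(d)
for q in('white','blue','green','red'):
    for a in manip.mark_of('wrist','key_%s_top'%q)[:1]: print(q,np.round(a['xy'],1),round(a['p'],2),at_z(d,a['xy'],.056).round(4))
rep((.556,-.412,.0492))"
```

```text
blue [324.8 223. ] [45, 36, 989] [ 0.5579 -0.4073  0.056 ]
green [207.  151.6] [51, 49, 1962] [ 0.503  -0.3675  0.056 ]
red [236.5 248.9] [46, 46, 1634] [ 0.5112 -0.419   0.056 ]
white [299.7 131.3] [47, 48, 1784] [ 0.5486 -0.3605  0.056 ]
white [300.3 130.9] 0.91 [ 0.5489 -0.3603  0.056 ]
blue [321.5 235.4] 0.73 [ 0.5558 -0.4139  0.056 ]
green [205.  152.6] 0.89 [ 0.5019 -0.3679  0.056 ]
red [234.5 254.4] 0.97 [ 0.5098 -0.422   0.056 ]
t 43.35 p [ 0.5561 -0.4105  0.0834] yaw [ 8.6800e+01 -1.0000e-02 -1.7998e+02] F [-0.2 -0.2  0.4] op 0.0
togo [-0.06 -0.    1.37]
```

Call:
{"api": "play_rows", "payload": {
  "rows": [-0.08,0,0.7,0,0,0,-1,-0.08,0,1.1,0,0,0,-1,-0.08,0,1.25,0,0,0,-1,-0.08,0,1.33,0,0,0,-1,-0.08,0,1.36,0,0,0,-1]
}}

```text
t: 43.85
eef_pos: [0.5558, -0.4129, 0.0499]
orientation: [0.727, 0.687, -0.0, -0.001]
force: [-5.4, 4.9, 15.8]
opening: 0.0001
```

Call:
{"api": "play_rows", "payload": {
  "rows": [0,0,-0.6,0,0,0,-1,0,0,-1.5,0,0,0,-1,0.85,-1.1,-1.5,0,0,0,-1,1.71,-2.27,-1.5,0,0,0,-1,1.71,-2.27,-1.5,0,0,0,-1]
}}

```text
t: 44.35
eef_pos: [0.499, -0.3648, 0.0871]
orientation: [0.727, 0.687, -0.0, -0.002]
force: [0.2, 0.5, -0.5]
opening: -0.0002
```

```bash
python3 -c "
from h import *
for i in range(2): d=snap('wrist','w27')
keys(d)
for q in('green','red'):
    for a in manip.mark_of('wrist','key_%s_top'%q)[:1]: print(q,np.round(a['xy'],1),round(a['p'],2),at_z(d,a['xy'],.056).round(4))
rep((.5015,-.367,.0492))"
```

```text
green [322.6 221.9] [43, 38, 1009] [ 0.5016 -0.362   0.056 ]
white [411.3 213.4] [43, 41, 1352] [ 0.5477 -0.36    0.056 ]
green [323.  229.3] 0.74 [ 0.5016 -0.3661  0.056 ]
t 44.55 p [ 0.5025 -0.3682  0.0871] yaw [8.6760e+01 5.0000e-02 1.7995e+02] F [ 0.1  0.5 -0.4] op 0.0001
togo [ 0.05 -0.04  1.52]
```

Call:
{"api": "play_rows", "payload": {
  "rows": [0.05,-0.03,0.8,0,0,0,-1,0.05,-0.03,1.2,0,0,0,-1,0.05,-0.03,1.38,0,0,0,-1,0.05,-0.03,1.46,0,0,0,-1,0.05,-0.03,1.5,0,0,0,-1]
}}

```text
t: 45.05
eef_pos: [0.5013, -0.3664, 0.05]
orientation: [0.727, 0.687, -0.0, 0.0]
force: [-2.3, 1.9, 13.5]
opening: -0.0001
```

Call:
{"api": "play_rows", "payload": {
  "rows": [0,0,0,0,0,0,-1,0,0,-1,0,0,0,-1,0,0,-2.5,0,0,0,-1,1,0,-4,0,0,0,-1,2.5,0,-6,0,0,0,-1]
}}

```text
t: 45.55
eef_pos: [0.504, -0.3113, 0.1906]
orientation: [0.727, 0.686, -0.0, -0.0]
force: [-0.1, 0.3, 0.0]
opening: -0.0004
```

```bash
python3 -c "
from h import *
rep((.567,-.14,.24))"
```

```text
t 45.55 p [ 0.504  -0.3113  0.1906] yaw [  86.67    0.   -179.99] F [-0.1  0.3  0. ] op -0.0004
togo [ 6.99  2.12 -1.98]
```

Call:
{"api": "play_rows", "payload": {
  "rows": [1.6,0.4,-1,0,0,0,-1,3.2,0.8,-2,0,0,0,-1,4.8,1.4,-2,0,0,0,-1,6.5,2,-2,0,0,0,-1,8,2.1,-2,0,0,0,-1]
}}

```text
t: 46.05
eef_pos: [0.569, -0.1127, 0.2399]
orientation: [0.727, 0.687, 0.0, 0.001]
force: [-0.7, 0.2, -0.6]
opening: 0.0
```

```bash
python3 -c "
from h import *
for i in range(3): d=snap('wrist','w28')
for x in(.618,.647):
    u=int(proj(d,[[x,-.06,.036]])[0][0]);print(u);prof(d,u,5,300)
g=d['img'].astype(int)
# ingot x extents per ingot vs red line
for y in(-.013,-.039,-.065,-.091):
    pu=proj(d,[[.639+.061*y,y,.036]])[0];r=int(pu[1]);row=g[r-2:r+3].mean(0);e=np.abs(np.diff(row,axis=0)).sum(1)
    lo=int(pu[0]);L=lo-60+np.argmax(e[lo-60:lo-25]);Rr=lo+25+np.argmax(e[lo+25:lo+60])
    a=at_z(d,(L+.5,r),.036);b=at_z(d,(Rr+.5,r),.036);c=(a+b)/2;print(y,'len',round(1000*(b-a)[0],1),'offset mm',round(1000*(c[0]-(.639+.061*c[1])),1))
print('grip',[at_z(d,a['xy'],.07).round(4) for a in manip.mark_of('wrist','jaw_grip')[:1]],'fin',[at_z(d,a['xy'],.015).round(3) for a in manip.mark_of('wrist','finished')[:2]])
hsv=cv2.cvtColor(d['img'],cv2.COLOR_BGR2HSV);m=cv2.inRange(hsv,(5,180,120),(18,255,255));k,lab,st,ce=cv2.connectedComponentsWithStats(m)
print([ (s.tolist()) for s in st[1:] if s[4]>60])
rep()"
```

```text
369
28 [0.619  0.0167] 89
34 [0.6189 0.0116] 10
41 [0.6187 0.0055] 14
48 [ 6.186e-01 -6.000e-04] 47
75 [ 0.618  -0.0246] 54
77 [ 0.618  -0.0264] 65
105 [ 0.6174 -0.0521] 67
131 [ 0.6169 -0.0768] 60
133 [ 0.6168 -0.0787] 44
158 [ 0.6163 -0.1032] 91
160 [ 0.6163 -0.1052] 30
172 [ 0.6161 -0.1173] 67
193 [ 0.6156 -0.139 ] 18
238 [ 0.6148 -0.188 ] 78
241 [ 0.6148 -0.1914] 56
275 [ 0.6141 -0.2311] 12
278 [ 0.6141 -0.2347] 11
280 [ 0.6141 -0.2371] 11
285 [ 0.614  -0.2433] 48
399
28 [0.6465 0.0155] 125
30 [0.6465 0.0138] 10
46 [ 6.463e-01 -1.000e-04] 33
48 [ 0.6463 -0.0019] 54
76 [ 0.6462 -0.0268] 45
78 [ 0.6462 -0.0287] 40
104 [ 0.6461 -0.0526] 82
106 [ 0.6461 -0.0545] 60
132 [ 0.6461 -0.0792] 69
158 [ 0.6461 -0.1048] 87
160 [ 0.6461 -0.1068] 32
173 [ 0.6461 -0.1199] 93
238 [ 0.6464 -0.1898] 63
242 [ 0.6464 -0.1943] 40
277 [ 0.6468 -0.2354] 99
-0.013 len 86.7 offset mm -4.9
-0.039 len 86.3 offset mm -4.6
-0.065 len 85.9 offset mm -5.3
-0.091 len 74.8 offset mm 6.3
grip [array([ 0.5335, -0.1217,  0.07  ])] fin [array([ 0.634, -0.07 ,  0.015])]
[[256, 180, 26, 24, 505]]
t 46.3 p [ 0.568  -0.1148  0.2395] yaw [8.6790e+01 2.0000e-02 1.7998e+02] F [-0.7 -0.3  0.2] op 0.0003
```

```bash
python3 -c "
from h import *
d=snap('wrist');redline(d,360,400,175,236)
g=d['img'].astype(int)
for y in(-.013,-.039,-.065,-.091):
    x0=.639+.061*y;P=lambda dx:proj(d,[[x0+dx,y,.036]])[0]
    r=int(P(0)[1]);e=np.abs(np.diff(g[r-2:r+3].mean(0),axis=0)).sum(1)
    f=lambda a,b:int(P(a)[0])+np.argmax(e[int(P(a)[0]):int(P(b)[0])])+.5
    a=at_z(d,(f(-.035,-.022),r),.036);b=at_z(d,(f(.022,.035),r),.036);c=(a+b)/2
    print(y,'len',round(1000*(b-a)[0],1),'offset',round(1000*(c[0]-(.639+.061*c[1])),1))
"
```

```text
line n 116 x at y=0: 0.6398378791569889 myaw -3.6820703304344278
-0.013 len 58.5 offset -1.3
-0.039 len 58.6 offset -0.6
-0.065 len 58.6 offset -1.8
-0.091 len 58.7 offset -2.0
```

```bash
python3 -c "
from h import *
d=snap('wrist')
hsv=cv2.cvtColor(d['img'],cv2.COLOR_BGR2HSV);m=cv2.inRange(hsv,(5,180,120),(18,255,255));k,lab,st,ce=cv2.connectedComponentsWithStats(m);s=max(st[1:],key=lambda s:s[4])
print('cap left edge x',at_z(d,(s[0],s[1]+16),.08).round(4),'expected out',.5325-.021,'in',.5325-.015)
print(manip.finish_job())"
```

```text
cap left edge x [ 0.5097 -0.1246  0.08  ] expected out 0.5115 in 0.5175
the job is handed in; nothing more can be done
None
```

The changeover is finished and handed in at about 46 s on the robot's clock.

**What I did**
- I squeezed the release, ran the jaw back, and moved the finished ingot to the cork mat.
- All four ingots were present. I laid copper, brass, silver and the second brass on the bed, starting from the fixed jaw.
- With the release held in, I pushed the jaw up until it stopped at about 16 N, then let it lock.
- I pressed white, blue and green in that order. Each bottomed out near z = 0.050 m. I did not touch the red key or the look-alikes.

**Last checks**
- **Row:** the ingots run from 0 to about 104–105 mm from the fixed jaw, touching and flat. They sit 0.6 to 2.0 mm off the red line, all to the same side.
- **Release:** the cap's edge measures at its fully-out position, so the jaw should be locked. I did not test the lock by pushing on it.
- **Finished ingot:** I saw it on the mat in an image at 31 s, but did not look at the mat again afterwards. In the final view the network gave a position on the bed for it, which I read as a mistake for one of the silver-coloured bars.

**What went wrong or disagreed**
- The copper ingot tipped against the fixed jaw on its first placing, with about 33 N of contact. I pulled it away so it fell flat, then slid it back into place.
- The white key was pressed harder than needed, about 37 N on the fingertips.

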